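Find the warped slide plate with a straightedge

ROBOT

A 6-joint arm with a two-finger parallel gripper is mounted at the origin on the work surface. World frame = base frame: x ahead of the robot, y to its left, z up, the work surface at z = 0. Lengths are in mm, angles in rad, forces in N, time in s.
With the tool pointing down it reaches from about 400 to 925 mm from the base axis. Payload 12.5 kg.
Tool frame: the origin (TCP) lies between the finger pads; the fingertips stand 11 mm ahead of it and the grasp point (between the pads) lies 8 mm behind it; y points along the fingers, x is the direction in which the jaws open and shut, and the axes are right-handed (so a half turn about y gives the same grasp; the last joint's range is limited). The gripper opens to 95 mm and grips with 3 to 60 N. Pads are 20 mm wide; open, the fingers measure 119 mm over their backs; the gripper's body (75 mm by 180 mm) begins 59 mm behind the grasp point.
Start: joints at [-1.323, 0.491, 1.559, -0, 1.092, -0.106], TCP at [216.564, -586.298, 225.661] pointing down, gripper open.
Joint ranges: [-3.1, 3.1], [-0.84, 2.19], [0.05, 2.79], [-1.13, 4.28], [0.06, 2.93], [-2.69, 2.69]. Speed limits (rad/s): [2.22, 2.22, 2.79, 3.14, 3.14, 3.14].

INTERFACE

Orientations are given as [roll, pitch, yaw] about the fixed x, y, z axes, in that order (R = Rz(yaw) Ry(pitch) Rx(roll)).
In Python, from cell import env gives the robot as it stands.
- The arm moves only by the tool jog_arm, never from a script. Its argument "series" is a list of rows, each an object of numbers: "dx", "dy", "dz": the shift along the world's x, y, z in m; "rx", "ry", "rz": the turn, a rotation vector about the world's x, y, z in degrees; "gripper": the opening, from 0 (shut) to 1 (fully open). A call has 1 to 12 rows; each row shifts and turns the commanded pose from where the row before left it; what a row does not reach is not made up. A row lasts 1/10 s, in which the tool goes at most 50 mm and 8.59 degrees, less where a joint would pass 70% of its speed; a pose out of reach is approached as far as the arm can. A call is refused whole if a number of a shift passes 0.05 or a number of a turn 8.59, either way. A call with a gripper value outside its range is refused whole. The fingers move at their own pace and stop on an object; the grip force is fixed at half the most. Time passes only in rows, so rows that do not move let the fingers close. It gives the time, the measured TCP pose, the force and the opening at its end, in the units of the state.
- env.state(): the state, without advancing time (a new reading comes with each control period).
- env.read_camera(name): name is "scene" or "top" or "wrist"; returns the picture (384x512x3 uint8, red, green, blue); there is no depth.
- env.camera_info(name): a dict with "camera_matrix" (3x3 intrinsics, pixels), "k1" (the pictures are not rectified: a ray, as slopes to the right and down, at radius r is drawn at 1 + k1 r^2 times it, then the intrinsics apply), "R" (3x3) and "t" (3): a world point X has camera coordinates R X + t; the wrist camera has in their place "mount" (4x4, takes a point from camera to tool coordinates, whose origin is the TCP and whose axes are the tool frame's). Camera axes: x right, y down, z forward; pixel columns grow to the right and rows downward; lengths in mm; the calibration is good to about 2 mm. A picture is of the moment at which its call begins: read the wrist's pose just before it. camera_info takes no time and is no camera call.
- env.job_done(): hands the job in, once; it reports no verdict.
The state is a dict: "t": time; "joints": joint angles; "qvel": joint speeds; "tau": joint torques, N m; "eef_pos": TCP position; "tcp_rot": TCP orientation; "ft_force": force on the tool from outside, world axes, zero at the start; "moment": the same for the moment, N m; "opening": opening from 0.0 (shut) to 1.0 (fully open).
Only numpy, scipy, OpenCV 4.12 (cv2) and the standard library are available. Lean on these libraries where they do the work, as an engineer would, in place of code of your own. Each camera call takes 0.05 s, during which the arm holds its last target.

TASK

One of the three slide plates drying on the mat has warped in the hot wash and is no longer flat along its length. Find it with the straightedge: lay it lengthwise on a plate, let go, and press its ends down gently, holding for a moment, to feel whether it rocks. Set the warped plate down flat in the steel tray, leave the two flat ones where they lie, and put the straightedge back in its wooden case, dropping nothing.

Things in the scene. Friction and masses are not known exactly. Their poses are not given: they have to be found in the camera images.
- mat: the fixed black rubber drying mat, 215 mm (x) by 235 mm (y), 4 mm thick; origin at the middle of its underside. Three loose slide plates lie on it side by side, 72 mm apart: cream plastic bars along its x, 180 mm long, 40 mm wide, 150 g, with seven low ribs across the top, 25 mm apart. One is warped, the others are flat; which place holds it differs each time
- lane_1 (a point): right-hand (-y) place on the mat, on the mat's top under the middle of the plate lying there; x along the plate, z up. Plates lie within 5 mm and 0.03 rad of their places. Over its ribs a plate stands 16 to 18.2 mm above the mat; the flat ones differ by that much too, so height tells nothing
- lane_2 (a point): middle place, likewise. The ribs of a flat plate are level. On the warped one the middle rib stands 2.2 mm above the outermost ribs (75 mm from the middle), a smooth arch
- lane_3 (a point): left-hand (+y) place, likewise. Laid lengthwise on the warped plate, the straightedge rolls on the arch: pressed with 5 to 10 N near one end it tilts 0.025 to 0.045 rad towards that end, and rolls back when let go. On a flat plate it stays put
- straightedge_mid (a point): middle of the loose straightedge: a steel bar 160 mm long (along x), 16 mm wide (y), 10 mm high, with a black plastic grip 40 mm long, 16 mm wide and 24 mm high on the middle of its top; about 220 g. The point is half-way up, 17 mm above its underside and 17 mm below the top of the grip; z up. At the start it lies in its case
- case_in (a point): middle of the inner floor (10 mm above the bench) of the fixed wooden case of the straightedge: inside 188 x 48 mm, x along its length, rim 6 mm above the floor, 6 mm thick. It stands to the left or the right of the mat, the tray on the other side
- tray_in (a point): middle of the inner floor (4 mm above the bench) of the fixed open steel tray: inside 242 x 112 mm, x along its length, walls 4 mm thick, their top 24 mm above the bench
- tube_rack: bystander: cream feeder rack with three glass tubes, 186 x 26 mm, 83 mm tall, beyond the mat; origin at the middle of its underside. Leave alone
- rinse_bottle: bystander: white capped bottle, 48 mm across, 110 mm tall; origin at the middle of its underside. Leave alone
- sample_cup: bystander: white plastic cup, 64 mm across, 55 mm tall; origin at the middle of its underside. Leave alone
Mind the look-alikes: they are no part of the job. What is shaped like the part that bears straightedge_mid but blue or purple is not meant.

How it is judged:
By the outcome, as a careful person would: the job done as asked, in the order asked, and still so for the second after the job is handed in, with the robot touching nothing.
It also fails if it takes over 72 s, if anything falls off the work surface, if the arm or the gripper's body presses on something with over 40 N, if the wrist force passes 120 N, or if a joint passes its speed limit or range.

## Working session

There is one attempt and no reset: what is moved stays moved. The work goes in short steps, Python scripts to look and compute and a tool call to move; the robot and the scene stay as the last step left them, time stands still between calls to the robot, and variables do not carry over. Pictures are saved under pics/ and viewed, and the job is handed in when it is done.

Besides the shell and the picture viewer there is one more tool, called by a JSON object that holds its "op" and its "data", one argument or row to a line. jog_arm: Moves the arm, as the interface text tells. Its arguments: {"type":"object","properties":{"series":{"type":"array"}},"required":["series"]}

```bash
ls; mkdir -p pics
python3 - <<'E'
from cell import env
import cv2,json
s=env.state(); print(s)
for n in("scene","top","wrist"):
    im=env.read_camera(n); cv2.imwrite(f"pics/{n}0.png",im[:,:,::-1]); print(n,env.camera_info(n))
E
```

```text
pics
{'t': 0.0, 'joints': array([-1.32259667e+00,  4.91581608e-01,  1.55949062e+00, -2.24149399e-05,
        1.09170083e+00, -1.05574184e-01]), 'qvel': array([ 0.00115661, -0.00033703, -0.00048093,  0.0015346 ,  0.00057158,
        0.00071224]), 'tau': array([ 2.62615674e-05, -6.12652159e+01, -2.58188045e+01,  6.92947232e-02,
        4.81447473e-02, -7.31311161e-05]), 'eef_pos': array([ 216.49455436, -586.03769678,  225.03387121]), 'tcp_rot': array([-1.57069171e+00,  1.17592859e-03, -1.21701208e+00]), 'ft_force': array([0.61438971, 0.1481149 , 0.17491938]), 'moment': array([ 0.00548912, -0.00291103, -0.03767728]), 'opening': 1.001185872307571}
scene {'camera_matrix': array([[402.09169879,   0.        , 250.77566966],
       [  0.        , 402.09169879, 182.06291533],
       [  0.        ,   0.        ,   1.        ]]), 'k1': -0.08916536149550042, 'R': array([[-0.71797266,  0.69596139, -0.01236909],
       [ 0.54028134,  0.54598894, -0.6403063 ],
       [-0.43887507, -0.46640521, -0.76802009]]), 't': array([ 370.22806256, -238.8237878 , 1529.36461541])}
top {'camera_matrix': array([[4
[... 241 characters left out ...]
85997,  0.01729476, -0.06305847],
       [ 0.06316287,  0.00555766, -0.99798776]]), 't': array([ -19.73101918,  506.12981007, 1188.06889881])}
wrist {'camera_matrix': array([[314.60549962,   0.        , 257.43190176],
       [  0.        , 314.60549962, 192.13659198],
       [  0.        ,   0.        ,   1.        ]]), 'k1': -0.07737115633328141, 'mount': array([[ 9.99999766e-01,  4.39777295e-04, -5.23510550e-04,
         3.42955163e-02],
       [ 6.29703452e-04, -2.94124386e-01,  9.55766943e-01,
        -1.58129306e+02],
       [ 2.66347382e-04, -9.55767049e-01, -2.94124594e-01,
         8.31061847e+01],
       [ 0.00000000e+00,  0.00000000e+00,  0.00000000e+00,
         1.00000000e+00]])}
```

View pics/scene0.png

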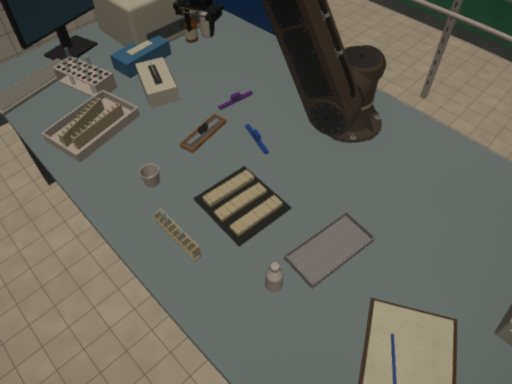

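View pics/top0.png

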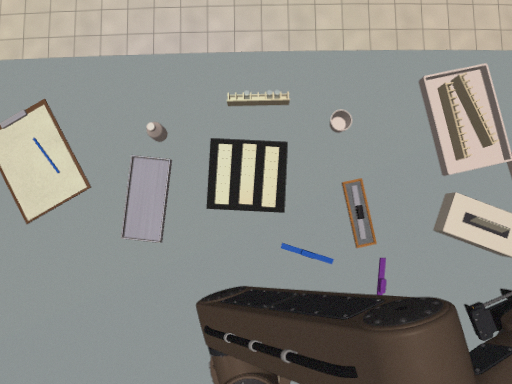

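View pics/wrist0.png

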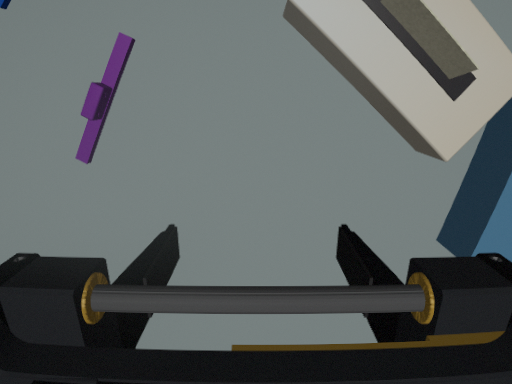

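The top view has up as +x and left as +y. Candidates for the straightedge are: steel with a black grip in the wooden case at (360,212), blue at (307,253), purple at (381,276), and a black bar on the white box at (485,225). By the description it is the one in the wooden case. I'll check it in a crop and measure.

```bash
cat > h.py <<'E'
import numpy as np,cv2
from cell import env
from scipy.spatial.transform import Rotation as Ro
def ray(name,px,st=None):
    c=env.camera_info(name);K=c["camera_matrix"];k=c["k1"]
    p=cv2.undistortPoints(np.array(px,float).reshape(-1,1,2),K,np.array([k,0,0,0.]),None,None).reshape(-1,2)
    d=np.c_[p,np.ones(len(p))]
    if name!="wrist":
        R,t=c["R"],c["t"]; return -R.T@t,d@R
    M=c["mount"];st=st or env.state();T=Ro.from_euler("xyz",st["tcp_rot"]).as_matrix()
    A=T@M[:3,:3]; return st["eef_pos"]+T@M[:3,3],d@A.T
def onz(name,px,z,st=None):
    o,d=ray(name,px,st); return o+d*((z-o[2])/d[:,2])[:,None]
def proj(name,X,st=None):
    c=env.camera_info(name);X=np.atleast_2d(X)
    if name!="wrist": P=X@c["R"].T+c["t"]
    else:
        M=c["mount"];st=st or env.state();T=Ro.from_euler("xyz",st["tcp_rot"]).as_matrix()
        P=((X-st["eef_pos"])@T-M[:3,3])@M[:3,:3]
    return cv2.projectPoints(P,np.zeros(3),np.zeros(3),c["camera_matrix"],np.array([c["k1"],0,0,0.]))[0].reshape(-1,2)
def rect(name,mask,z,st=None,n=3):
    out=[]
    cs,_=cv2.findContours(mask.astype(np.uint8),cv2.RETR_EXTERNAL,cv2.CHAIN_APPROX_NONE)
    for c in sorted(cs,key=cv2.contourArea)[::-1][:n]:
        P=onz(name,c[:,0],z,st)[:,:2].astype(np.float32)
        (cx,cy),(w,h),a=cv2.minAreaRect(P)
        if w<h: w,h,a=h,w,a+90
        a=(a+90)%180-90
        out.append([round(float(v),1) for v in(cx,cy,w,h,a)]+[c[:,0].mean(0).round().tolist()])
    return out
E
python3 - <<'E'
from h import *
im=cv2.imread("pics/top0.png")
hsv=cv2.cvtColor(im,cv2.COLOR_BGR2HSV)
for n,p in dict(mat=(235,205),plate=(247,175),case=(350,185),edge=(356,195),grip=(360,212),tray=(148,200),wall=(133,180),table=(190,200),rim=(128,215)).items(): print(n,hsv[p[1],p[0]])
a=im[160:265,290:420]; b=im[120:260,110:300]
cv2.imwrite("pics/c1.png",cv2.resize(a,None,fx=5,fy=5,interpolation=cv2.INTER_CUBIC)); cv2.imwrite("pics/c2.png",cv2.resize(b,None,fx=4,fy=4,interpolation=cv2.INTER_CUBIC))
E
```

```text
mat [135  24  42]
plate [ 27  44 221]
case [ 90   2 106]
edge [140  10 160]
grip [158  24  43]
tray [129  16 161]
wall [132  15 166]
table [ 77  12 147]
rim [135  13 160]
```

View pics/c1.png

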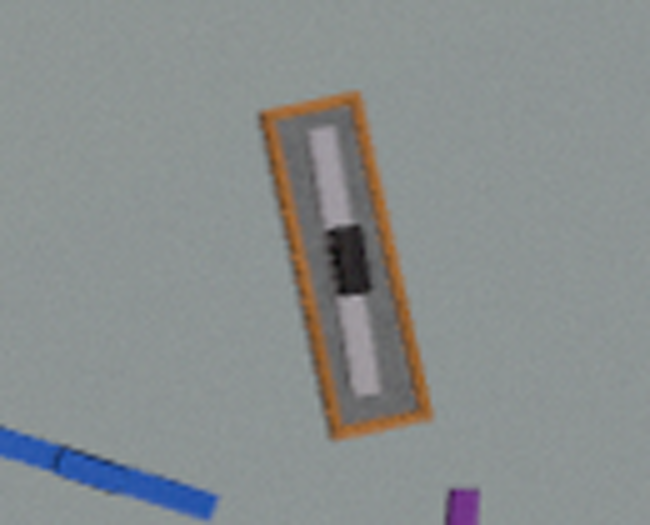

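View pics/c2.png

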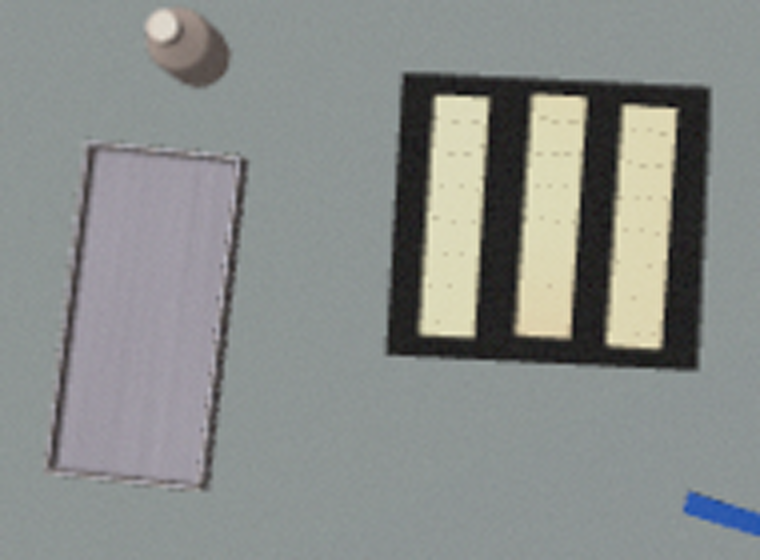

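The crop shows a steel bar with a black grip in the orange wooden case, at top (359,212), so that is the straightedge. The plates are at (223,174), (247,174) and (271,177), and the tray is at (147,199).

Run:
```python
from h import *
im=cv2.imread("pics/top0.png")
h,s,v=[x.astype(int) for x in cv2.split(cv2.cvtColor(im,cv2.COLOR_BGR2HSV))]
def win(m,x0,x1,y0,y1):
    w=np.zeros(m.shape,bool); w[y0:y1,x0:x1]=1; return m&w
print("mat",rect("top",win(v<90,195,300,125,225),4,n=1))
pl=win((v>170)&(s>25)&(h<40),205,290,138,212)
for z in (20.,): print("plates",rect("top",pl,z))
print("case",rect("top",win((s>90)&(h<25),335,385,170,255),16,n=1))
print("edge",rect("top",win((s<22)&(v>145)&(h>100),335,385,170,255),20,n=2))
print("grip",rect("top",win((v<75)&(s<60),350,370,200,224),44,n=2))
tr=win(~((h>65)&(h<100)),112,182,150,250)
print("tray outer",rect("top",cv2.morphologyEx(tr.astype(np.uint8),cv2.MORPH_OPEN,np.ones((3,3))),14,n=1))
print("tray floorish",rect("top",cv2.morphologyEx(win((h>115)&(h<145)&(v>145),112,182,150,250).astype(np.uint8),cv2.MORPH_OPEN,np.ones((3,3))),4,n=1))
im=cv2.imread("pics/scene0.png")
h,s,v=[x.astype(int) for x in cv2.split(cv2.cvtColor(im,cv2.COLOR_BGR2HSV))]
print("S mat",rect("scene",win(v<60,190,295,160,245),4,n=1))
print("S case",rect("scene",win((s>90)&(h<25),175,232,110,155),16,n=1))
print("S plates",rect("scene",win((v>110)&(s>30)&(h<40),195,290,165,240),20))
print([proj("top",env.state()["eef_pos"])])
```

```text
mat [[561.3, 5.3, 234.4, 215.1, 86.1, [247.0, 175.0]]]
plates [[564.3, 74.9, 178.3, 39.2, -4.2, [223.0, 174.0]], [563.3, 3.0, 178.9, 38.8, -4.7, [247.0, 174.0]], [554.1, -64.4, 179.4, 38.6, -5.0, [270.0, 176.0]]]
case [[441.0, -326.4, 199.7, 62.2, 11.1, [359.0, 213.0]]]
edge [[393.5, -332.0, 57.1, 12.3, 7.8, [362.0, 229.0]], [493.4, -317.9, 56.1, 12.8, 8.2, [356.0, 195.0]]]
grip [[442.7, -320.6, 38.6, 22.1, 7.7, [359.0, 212.0]]]
tray outer [[495.3, 308.8, 254.0, 127.3, -7.1, [146.0, 199.0]]]
tray floorish [[494.7, 309.5, 241.2, 107.9, -7.1, [146.0, 199.0]]]
S mat [[562.5, 6.2, 232.7, 212.6, 86.2, [236.0, 200.0]]]
S case [[445.6, -322.3, 204.8, 67.4, 10.8, [203.0, 133.0]]]
S plates [[566.4, 76.8, 178.8, 41.5, -4.2, [256.0, 214.0]], [565.9, 4.0, 180.5, 42.4, -4.5, [240.0, 201.0]], [554.8, -63.6, 180.7, 41.1, -4.9, [228.0, 187.0]]]
[array([[485.76932528, 300.30839509]])]
```

{"op": "jog_arm", "data": {
  "series": [
    {"dx": 0.0227, "dy": 0.0261, "dz": -0.0085, "rz": -1.24},
    {"dx": 0.0227, "dy": 0.0261, "dz": -0.0085, "rz": -1.24},
    {"dx": 0.0227, "dy": 0.0261, "dz": -0.0085, "rz": -1.24},
    {"dx": 0.0227, "dy": 0.0261, "dz": -0.0085, "rz": -1.24},
    {"dx": 0.0227, "dy": 0.0261, "dz": -0.0085, "rz": -1.24},
    {"dx": 0.0227, "dy": 0.0261, "dz": -0.0085, "rz": -1.24},
    {"dx": 0.0227, "dy": 0.0261, "dz": -0.0085, "rz": -1.24},
    {"dx": 0.0227, "dy": 0.0261, "dz": -0.0085, "rz": -1.24},
    {"dx": 0.0227, "dy": 0.0261, "dz": -0.0085, "rz": -1.24},
    {"dx": 0.0227, "dy": 0.0261, "dz": -0.0085, "rz": -1.24},
    {"gripper": 1},
    {"gripper": 1}
  ]
}}

```text
$.series[0]: bad value
```

Run:
```python
from h import *
s=env.state(); im=env.read_camera("wrist")
import pickle; pickle.dump(s,open("pics/s1.pkl","wb"))
cv2.imwrite("pics/w1.png",im[:,:,::-1]); print(s['t'],s['eef_pos'],np.degrees(s['tcp_rot']),s['ft_force'],s['joints'])
print(proj("wrist",[[443.4,-324.9,20]],s))
```

```text
0.15 [ 216.51410234 -586.11629424  225.21592853] [-8.99959336e+01  4.66944986e-02 -6.97286929e+01] [ 0.24263033  0.17910072 -0.08102297] [-1.32259917e+00  4.91389958e-01  1.55930773e+00 -1.72729927e-05
  1.09171288e+00 -1.05595895e-01]
[[  95.658593  -117.2269991]]
```

View pics/w1.png

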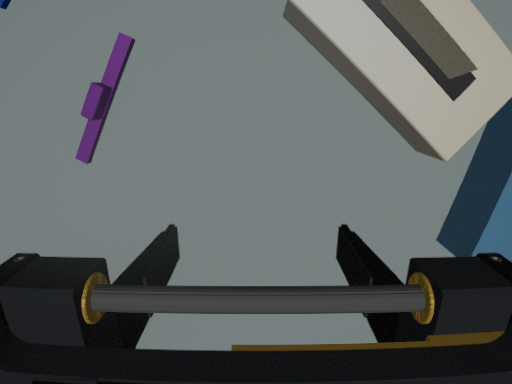

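The move was refused, so the arm hasn't moved. Probably every row needs all seven fields.

{"op": "jog_arm", "data": {
  "series": [
    {"dx": 0.0227, "dy": 0.0261, "dz": -0.0085, "rx": 0, "ry": 0, "rz": -1.24, "gripper": 1},
    {"dx": 0.0227, "dy": 0.0261, "dz": -0.0085, "rx": 0, "ry": 0, "rz": -1.24, "gripper": 1},
    {"dx": 0.0227, "dy": 0.0261, "dz": -0.0085, "rx": 0, "ry": 0, "rz": -1.24, "gripper": 1},
    {"dx": 0.0227, "dy": 0.0261, "dz": -0.0085, "rx": 0, "ry": 0, "rz": -1.24, "gripper": 1},
    {"dx": 0.0227, "dy": 0.0261, "dz": -0.0085, "rx": 0, "ry": 0, "rz": -1.24, "gripper": 1},
    {"dx": 0.0227, "dy": 0.0261, "dz": -0.0085, "rx": 0, "ry": 0, "rz": -1.24, "gripper": 1},
    {"dx": 0.0227, "dy": 0.0261, "dz": -0.0085, "rx": 0, "ry": 0, "rz": -1.24, "gripper": 1},
    {"dx": 0.0227, "dy": 0.0261, "dz": -0.0085, "rx": 0, "ry": 0, "rz": -1.24, "gripper": 1},
    {"dx": 0.0227, "dy": 0.0261, "dz": -0.0085, "rx": 0, "ry": 0, "rz": -1.24, "gripper": 1},
    {"dx": 0.0227, "dy": 0.0261, "dz": -0.0085, "rx": 0, "ry": 0, "rz": -1.24, "gripper": 1},
    {"dx": 0, "dy": 0, "dz": 0, "rx": 0, "ry": 0, "rz": 0, "gripper": 1}
  ]
}}

```text
t: 1.3
eef_pos: [445.1, -322.4, 139.6]
tcp_rot: [-1.572, 0.002, -1.431]
ft_force: [-0.5, 0.3, 0.9]
opening: 1.0
```

Run:
```python
from h import *
s=env.state(); im=env.read_camera("wrist")
cv2.imwrite("pics/w2.png",im[:,:,::-1]); print(s['t'],s['eef_pos'],np.degrees(s['tcp_rot']),s['joints'])
print(proj("wrist",[[443.4,-324.9,20],[443.4,-324.9,44]],s))
```

```text
1.3 [ 445.0615142  -322.38104154  139.63640297] [-90.05400687   0.09203515 -81.98306367] [-7.47223547e-01  4.91393369e-01  1.83634568e+00  3.89759635e-04
  8.15694341e-01  6.83382700e-01]
[[260.12702105 191.60749003]
 [260.29201776 199.89157121]]
```

View pics/w2.png

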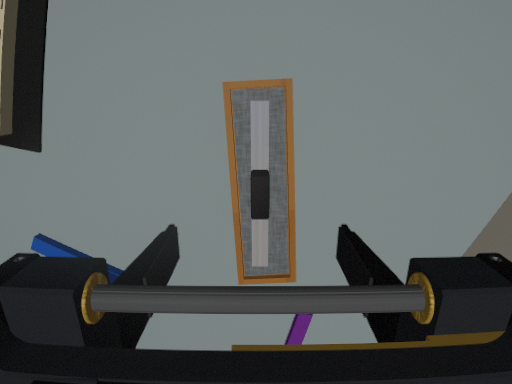

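The wrist view shows the straightedge clearly in the case: bar from (259,100) to (260,267), grip at (260,194).

Run:
```python
from h import *
s=env.state()
im=cv2.imread("pics/w2.png")
h,sa,v=[x.astype(int) for x in cv2.split(cv2.cvtColor(im,cv2.COLOR_BGR2HSV))]
w=np.zeros(v.shape,bool); w[70:290,215:305]=1
print(im[130,259],im[130,238],im[80,240])
bar=w&(im[:,:,0].astype(int)>130); 
gm=w&(v<55); gm[:165]=0; gm[230:]=0
print("bar",rect("wrist",bar,20,s)); print("grip",rect("wrist",gm,44,s,2)); print("case",rect("wrist",w&(sa>90),16,s,1))
```

```text
[144 139 139] [97 98 93] [123 127 126]
bar [[445.6, -325.6, 206.7, 91.4, 8.1, [261.0, 177.0]], [493.7, -318.6, 58.7, 15.3, 8.1, [259.0, 134.0]], [390.5, -333.4, 48.6, 15.0, 8.1, [259.0, 242.0]]]
grip [[447.2, -325.5, 42.8, 15.3, 7.7, [260.0, 194.0]]]
case [[442.0, -328.8, 199.3, 59.8, 11.0, [262.0, 179.0]]]
```

{"op": "jog_arm", "data": {
  "series": [
    {"dx": 0, "dy": 0, "dz": -0.03, "rx": 0, "ry": 0, "rz": 0, "gripper": 1},
    {"dx": 0, "dy": 0, "dz": -0.03, "rx": 0, "ry": 0, "rz": 0, "gripper": 1},
    {"dx": 0, "dy": 0, "dz": 0, "rx": 0, "ry": 0, "rz": 0, "gripper": 1},
    {"dx": 0, "dy": 0, "dz": 0, "rx": 0, "ry": 0, "rz": 0, "gripper": 1}
  ]
}}

```text
t: 1.75
eef_pos: [443.3, -326.0, 81.1]
tcp_rot: [-1.571, 0.0, -1.434]
ft_force: [-0.9, -0.8, 1.0]
opening: 1.001
```

{"op": "jog_arm", "data": {
  "series": [
    {"dx": 0.001, "dy": 0.0004, "dz": -0.02, "rx": 0, "ry": 0, "rz": 0.2, "gripper": 1},
    {"dx": 0, "dy": 0, "dz": -0.02, "rx": 0, "ry": 0, "rz": 0, "gripper": 0.6},
    {"dx": 0, "dy": 0, "dz": -0.007, "rx": 0, "ry": 0, "rz": 0, "gripper": 0.5},
    {"dx": 0, "dy": 0, "dz": -0.004, "rx": 0, "ry": 0, "rz": 0, "gripper": 0.5},
    {"dx": 0, "dy": 0, "dz": 0, "rx": 0, "ry": 0, "rz": 0, "gripper": 0.5},
    {"dx": 0, "dy": 0, "dz": 0, "rx": 0, "ry": 0, "rz": 0, "gripper": 0.5}
  ]
}}

```text
t: 2.35
eef_pos: [444.9, -325.3, 30.6]
tcp_rot: [-1.57, -0.001, -1.43]
ft_force: [0.4, -0.1, 0.1]
opening: 0.639
```

Run:
```python
from h import *
s=env.state(); im=env.read_camera("wrist")
cv2.imwrite("pics/w3.png",im[:,:,::-1]); print(s['t'],s['eef_pos'],np.degrees(s['tcp_rot']),s['ft_force'],s['opening'])
```

```text
2.35 [ 444.88125136 -325.26314208   30.59555786] [-8.99546294e+01 -6.20416163e-02 -8.19324843e+01] [ 0.37609881 -0.06913831  0.08147729] 0.6387634962653678
```

View pics/w3.png

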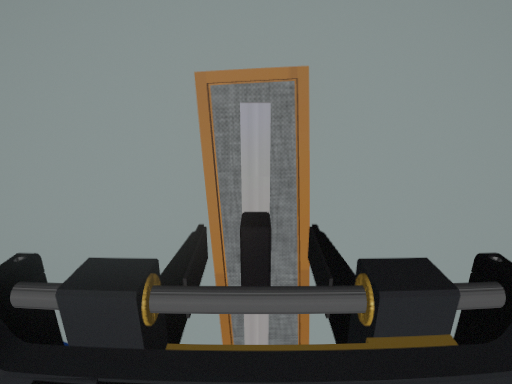

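The grip at (256,250) sits midway between the fingers, so I'll close.

{"op": "jog_arm", "data": {
  "series": [
    {"dx": 0, "dy": 0, "dz": 0, "rx": 0, "ry": 0, "rz": 0, "gripper": 0.1},
    {"dx": 0, "dy": 0, "dz": 0, "rx": 0, "ry": 0, "rz": 0, "gripper": 0.1},
    {"dx": 0, "dy": 0, "dz": 0, "rx": 0, "ry": 0, "rz": 0, "gripper": 0.1},
    {"dx": 0, "dy": 0, "dz": 0, "rx": 0, "ry": 0, "rz": 0, "gripper": 0.1},
    {"dx": 0, "dy": 0, "dz": 0, "rx": 0, "ry": 0, "rz": 0, "gripper": 0.1},
    {"dx": 0, "dy": 0, "dz": 0, "rx": 0, "ry": 0, "rz": 0, "gripper": 0.1},
    {"dx": 0, "dy": 0, "dz": 0, "rx": 0, "ry": 0, "rz": 0, "gripper": 0.1},
    {"dx": 0, "dy": 0, "dz": 0, "rx": 0, "ry": 0, "rz": 0, "gripper": 0.1},
    {"dx": 0, "dy": 0, "dz": 0, "rx": 0, "ry": 0, "rz": 0, "gripper": 0.1}
  ]
}}

```text
t: 3.3
eef_pos: [444.5, -324.9, 29.7]
tcp_rot: [-1.571, -0.0, -1.43]
ft_force: [0.1, 0.7, 0.1]
opening: 0.169
```

{"op": "jog_arm", "data": {
  "series": [
    {"dx": 0, "dy": 0, "dz": 0.01, "rx": 0, "ry": 0, "rz": 0, "gripper": 0.1},
    {"dx": 0, "dy": 0, "dz": 0.035, "rx": 0, "ry": 0, "rz": 0, "gripper": 0.1},
    {"dx": 0, "dy": 0, "dz": 0.035, "rx": 0, "ry": 0, "rz": 0, "gripper": 0.1},
    {"dx": 0.0137, "dy": 0.0326, "dz": 0, "rx": 0, "ry": 0, "rz": -1.62, "gripper": 0.1},
    {"dx": 0.0137, "dy": 0.0326, "dz": 0, "rx": 0, "ry": 0, "rz": -1.62, "gripper": 0.1},
    {"dx": 0.0137, "dy": 0.0326, "dz": 0, "rx": 0, "ry": 0, "rz": -1.62, "gripper": 0.1},
    {"dx": 0.0137, "dy": 0.0326, "dz": 0, "rx": 0, "ry": 0, "rz": -1.62, "gripper": 0.1},
    {"dx": 0.0137, "dy": 0.0326, "dz": 0, "rx": 0, "ry": 0, "rz": -1.62, "gripper": 0.1},
    {"dx": 0.0137, "dy": 0.0326, "dz": 0, "rx": 0, "ry": 0, "rz": -1.62, "gripper": 0.1},
    {"dx": 0.0137, "dy": 0.0326, "dz": 0, "rx": 0, "ry": 0, "rz": -1.62, "gripper": 0.1},
    {"dx": 0.0137, "dy": 0.0326, "dz": 0, "rx": 0, "ry": 0, "rz": -1.62, "gripper": 0.1},
    {"dx": 0, "dy": 0, "dz": 0, "rx": 0, "ry": 0, "rz": 0, "gripper": 0.1}
  ]
}}

```text
t: 4.5
eef_pos: [555.2, -60.9, 110.2]
tcp_rot: [-1.57, 0.0, -1.654]
ft_force: [-0.2, 0.1, -2.3]
opening: 0.167
```

{"op": "jog_arm", "data": {
  "series": [
    {"dx": 0, "dy": 0, "dz": 0, "rx": 0, "ry": 0, "rz": 0, "gripper": 0.1}
  ]
}}

```text
t: 4.6
eef_pos: [554.1, -63.5, 110.0]
tcp_rot: [-1.571, -0.0, -1.654]
ft_force: [0.3, -0.7, -1.9]
opening: 0.172
```

Run:
```python
from h import *
s=env.state(); im=env.read_camera("wrist")
cv2.imwrite("pics/w4.png",im[:,:,::-1]); print(s['t'],s['eef_pos'],np.degrees(s['tcp_rot']),s['ft_force'],s['opening'])
h,sa,v=[x.astype(int) for x in cv2.split(cv2.cvtColor(im[:,:,::-1].copy(),cv2.COLOR_BGR2HSV))]
pl=(v>110)&(sa>25)&(h<40)&(h>12); pl[240:]=0
print(rect("wrist",pl,20.5,s,4))
```

```text
4.6 [554.14772058 -63.52859212 110.00768234] [-8.99974790e+01 -1.31561104e-02 -9.47755088e+01] [ 0.33989714 -0.72676203 -1.93954448] 0.17216911072971947
[[589.2, 0.1, 131.5, 41.9, -5.2, [175.0, 158.0]], [592.3, 71.5, 126.6, 40.9, -4.0, [90.0, 164.0]], [585.7, -66.7, 117.7, 40.3, -5.0, [258.0, 154.0]], [518.2, -283.3, 42.5, 10.6, 9.0, [504.0, 216.0]]]
```

View pics/w4.png

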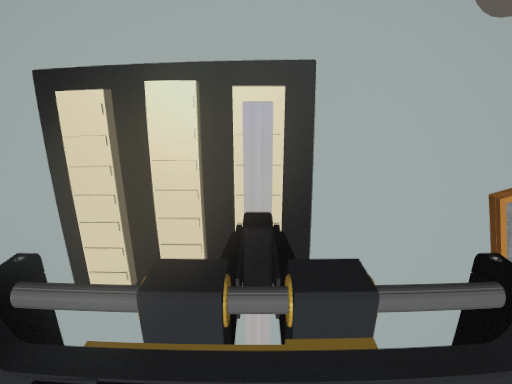

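Plate lane_1 is re-measured at (554.6,-64.0), yaw -5°, which agrees with the top view. The straightedge hangs over its middle strip at (258,150), so I'll lower it.

{"op": "jog_arm", "data": {
  "series": [
    {"dx": 0, "dy": 0, "dz": -0.03, "rx": 0, "ry": 0, "rz": -0.2, "gripper": 0.1},
    {"dx": 0, "dy": 0, "dz": -0.03, "rx": 0, "ry": 0, "rz": 0, "gripper": 0.1},
    {"dx": 0, "dy": 0, "dz": -0.004, "rx": 0, "ry": 0, "rz": 0, "gripper": 0.1},
    {"dx": 0, "dy": 0, "dz": -0.002, "rx": 0, "ry": 0, "rz": 0, "gripper": 0.1},
    {"dx": 0, "dy": 0, "dz": 0, "rx": 0, "ry": 0, "rz": 0, "gripper": 0.1}
  ]
}}

```text
t: 5.15
eef_pos: [554.5, -64.7, 44.6]
tcp_rot: [-1.57, -0.0, -1.66]
ft_force: [0.2, 0.7, -0.7]
opening: 0.168
```

{"op": "jog_arm", "data": {
  "series": [
    {"dx": 0, "dy": 0, "dz": -0.001, "rx": 0, "ry": 0, "rz": 0, "gripper": 0.1},
    {"dx": 0, "dy": 0, "dz": 0, "rx": 0, "ry": 0, "rz": 0, "gripper": 0.1}
  ]
}}

```text
t: 5.35
eef_pos: [554.5, -64.3, 43.6]
tcp_rot: [-1.569, -0.0, -1.66]
ft_force: [1.0, 0.6, -1.7]
opening: 0.162
```

{"op": "jog_arm", "data": {
  "series": [
    {"dx": 0, "dy": 0, "dz": -0.001, "rx": 0, "ry": 0, "rz": 0, "gripper": 0.1},
    {"dx": 0, "dy": 0, "dz": 0, "rx": 0, "ry": 0, "rz": 0, "gripper": 0.1}
  ]
}}

```text
t: 5.55
eef_pos: [554.2, -64.0, 41.9]
tcp_rot: [-1.57, -0.0, -1.659]
ft_force: [-0.2, -0.7, -1.2]
opening: 0.167
```

{"op": "jog_arm", "data": {
  "series": [
    {"dx": 0, "dy": 0, "dz": -0.0007, "rx": 0, "ry": 0, "rz": 0, "gripper": 0.1},
    {"dx": 0, "dy": 0, "dz": 0, "rx": 0, "ry": 0, "rz": 0, "gripper": 0.1}
  ]
}}

```text
t: 5.75
eef_pos: [554.2, -64.1, 41.8]
tcp_rot: [-1.57, -0.0, -1.659]
ft_force: [-2.8, -0.2, 9.9]
opening: 0.166
```

{"op": "jog_arm", "data": {
  "series": [
    {"dx": 0, "dy": 0, "dz": -0.0005, "rx": 0, "ry": 0, "rz": 0, "gripper": 0.1},
    {"dx": 0, "dy": 0, "dz": 0, "rx": 0, "ry": 0, "rz": 0, "gripper": 0.1}
  ]
}}

```text
t: 5.95
eef_pos: [554.3, -64.1, 41.8]
tcp_rot: [-1.57, -0.0, -1.659]
ft_force: [-5.0, 0.2, 14.9]
opening: 0.166
```

Contact is at z≈41.85. I'll back off slightly, release, and lift clear.

{"op": "jog_arm", "data": {
  "series": [
    {"dx": 0, "dy": 0, "dz": 0.0012, "rx": 0, "ry": 0, "rz": 0, "gripper": 0.1},
    {"dx": 0, "dy": 0, "dz": 0, "rx": 0, "ry": 0, "rz": 0, "gripper": 0.4},
    {"dx": 0, "dy": 0, "dz": 0, "rx": 0, "ry": 0, "rz": 0, "gripper": 0.4},
    {"dx": 0, "dy": 0, "dz": 0, "rx": 0, "ry": 0, "rz": 0, "gripper": 0.4},
    {"dx": 0, "dy": 0, "dz": 0, "rx": 0, "ry": 0, "rz": 0, "gripper": 0.4},
    {"dx": 0, "dy": 0, "dz": 0.01, "rx": 0, "ry": 0, "rz": 0, "gripper": 0.4},
    {"dx": 0, "dy": 0, "dz": 0.03, "rx": 0, "ry": 0, "rz": 0, "gripper": 0.4},
    {"dx": 0, "dy": 0, "dz": 0, "rx": 0, "ry": 0, "rz": 0, "gripper": 0.2},
    {"dx": 0, "dy": 0, "dz": 0, "rx": 0, "ry": 0, "rz": 0, "gripper": 0}
  ]
}}

```text
t: 6.85
eef_pos: [554.4, -64.2, 82.6]
tcp_rot: [-1.569, -0.0, -1.66]
ft_force: [0.2, -0.4, 0.1]
opening: 0.281
```

Run:
```python
from h import *
s=env.state(); im=env.read_camera("wrist")
cv2.imwrite("pics/w5.png",im[:,:,::-1]); print(s['t'],s['eef_pos'],np.degrees(s['tcp_rot']),s['ft_force'],s['opening'])
```

```text
6.85 [554.4473047  -64.15265078  82.57555639] [-8.99040718e+01 -2.06395729e-02 -9.50861211e+01] [ 0.16229905 -0.42904003  0.1490982 ] 0.2806159492937884
```

View pics/w5.png

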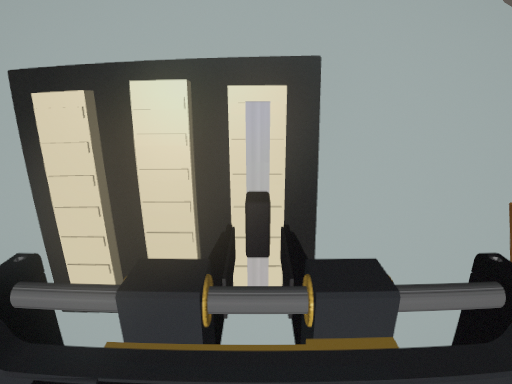

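The bar lies centred on the right-hand plate (258,190) and is released. I'll press the +x end first, 65 mm from the middle.

{"op": "jog_arm", "data": {
  "series": [
    {"dx": 0.0324, "dy": -0.0028, "dz": 0, "rx": 0, "ry": 0, "rz": 0, "gripper": 0},
    {"dx": 0.0324, "dy": -0.0028, "dz": 0, "rx": 0, "ry": 0, "rz": 0, "gripper": 0},
    {"dx": 0, "dy": 0, "dz": -0.02, "rx": 0, "ry": 0, "rz": 0, "gripper": 0},
    {"dx": 0, "dy": 0, "dz": -0.015, "rx": 0, "ry": 0, "rz": 0, "gripper": 0},
    {"dx": 0, "dy": 0, "dz": 0, "rx": 0, "ry": 0, "rz": 0, "gripper": 0},
    {"dx": 0, "dy": 0, "dz": -0.001, "rx": 0, "ry": 0, "rz": 0, "gripper": 0},
    {"dx": 0, "dy": 0, "dz": 0, "rx": 0, "ry": 0, "rz": 0, "gripper": 0}
  ]
}}

```text
t: 7.6
eef_pos: [618.3, -69.6, 45.2]
tcp_rot: [-1.572, 0.0, -1.66]
ft_force: [-0.1, -0.1, 0.4]
opening: 0.008
```

{"op": "jog_arm", "data": {
  "series": [
    {"dx": 0, "dy": 0, "dz": -0.001, "rx": 0, "ry": 0, "rz": 0, "gripper": 0},
    {"dx": 0, "dy": 0, "dz": 0, "rx": 0, "ry": 0, "rz": 0, "gripper": 0}
  ]
}}

```text
t: 7.8
eef_pos: [618.8, -69.7, 44.7]
tcp_rot: [-1.571, -0.0, -1.66]
ft_force: [0.0, -0.6, -0.1]
opening: 0.005
```

{"op": "jog_arm", "data": {
  "series": [
    {"dx": 0, "dy": 0, "dz": -0.001, "rx": 0, "ry": 0, "rz": 0, "gripper": 0},
    {"dx": 0, "dy": 0, "dz": 0, "rx": 0, "ry": 0, "rz": 0, "gripper": 0}
  ]
}}

```text
t: 8.0
eef_pos: [618.9, -69.7, 43.6]
tcp_rot: [-1.571, -0.0, -1.66]
ft_force: [0.1, -0.6, 0.3]
opening: 0.001
```

{"op": "jog_arm", "data": {
  "series": [
    {"dx": 0, "dy": 0, "dz": -0.0007, "rx": 0, "ry": 0, "rz": 0, "gripper": 0},
    {"dx": 0, "dy": 0, "dz": 0, "rx": 0, "ry": 0, "rz": 0, "gripper": 0}
  ]
}}

```text
t: 8.2
eef_pos: [619.0, -69.7, 43.5]
tcp_rot: [-1.571, -0.0, -1.66]
ft_force: [-2.1, 0.5, 6.5]
opening: 0.002
```

{"op": "jog_arm", "data": {
  "series": [
    {"dx": 0, "dy": 0, "dz": -0.0005, "rx": 0, "ry": 0, "rz": 0, "gripper": 0},
    {"dx": 0, "dy": 0, "dz": 0, "rx": 0, "ry": 0, "rz": 0, "gripper": 0}
  ]
}}

```text
t: 8.4
eef_pos: [619.0, -69.7, 43.5]
tcp_rot: [-1.57, -0.0, -1.66]
ft_force: [-3.9, 0.2, 11.7]
opening: 0.004
```

{"op": "jog_arm", "data": {
  "series": [
    {"dx": 0, "dy": 0, "dz": -0.0005, "rx": 0, "ry": 0, "rz": 0, "gripper": 0},
    {"dx": 0, "dy": 0, "dz": 0, "rx": 0, "ry": 0, "rz": 0, "gripper": 0}
  ]
}}

```text
t: 8.6
eef_pos: [619.0, -69.7, 43.5]
tcp_rot: [-1.57, -0.0, -1.66]
ft_force: [-5.1, 0.6, 16.0]
opening: 0.001
```

The bar stands firm at this end: z stayed at 43.5 from 6 N up to 16 N. Now the -x end.

{"op": "jog_arm", "data": {
  "series": [
    {"dx": 0, "dy": 0, "dz": 0.01, "rx": 0, "ry": 0, "rz": 0, "gripper": 0},
    {"dx": 0, "dy": 0, "dz": 0.03, "rx": 0, "ry": 0, "rz": 0, "gripper": 0},
    {"dx": -0.0324, "dy": 0.0028, "dz": 0, "rx": 0, "ry": 0, "rz": 0, "gripper": 0},
    {"dx": -0.0324, "dy": 0.0028, "dz": 0, "rx": 0, "ry": 0, "rz": 0, "gripper": 0},
    {"dx": -0.0324, "dy": 0.0028, "dz": 0, "rx": 0, "ry": 0, "rz": 0, "gripper": 0},
    {"dx": -0.0324, "dy": 0.0028, "dz": 0, "rx": 0, "ry": 0, "rz": 0, "gripper": 0},
    {"dx": 0, "dy": 0, "dz": -0.02, "rx": 0, "ry": 0, "rz": 0, "gripper": 0},
    {"dx": 0, "dy": 0, "dz": -0.016, "rx": 0, "ry": 0, "rz": 0, "gripper": 0},
    {"dx": 0, "dy": 0, "dz": 0, "rx": 0, "ry": 0, "rz": 0, "gripper": 0},
    {"dx": 0, "dy": 0, "dz": -0.001, "rx": 0, "ry": 0, "rz": 0, "gripper": 0},
    {"dx": 0, "dy": 0, "dz": 0, "rx": 0, "ry": 0, "rz": 0, "gripper": 0}
  ]
}}

```text
t: 9.7
eef_pos: [489.7, -58.6, 45.5]
tcp_rot: [-1.57, -0.0, -1.66]
ft_force: [0.1, 0.5, -0.3]
opening: 0.004
```

{"op": "jog_arm", "data": {
  "series": [
    {"dx": 0, "dy": 0, "dz": -0.001, "rx": 0, "ry": 0, "rz": 0, "gripper": 0},
    {"dx": 0, "dy": 0, "dz": 0, "rx": 0, "ry": 0, "rz": 0, "gripper": 0}
  ]
}}

```text
t: 9.9
eef_pos: [489.5, -58.5, 44.3]
tcp_rot: [-1.57, -0.0, -1.66]
ft_force: [-0.5, -1.1, 0.7]
opening: 0.004
```

{"op": "jog_arm", "data": {
  "series": [
    {"dx": 0, "dy": 0, "dz": -0.0006, "rx": 0, "ry": 0, "rz": 0, "gripper": 0},
    {"dx": 0, "dy": 0, "dz": 0, "rx": 0, "ry": 0, "rz": 0, "gripper": 0}
  ]
}}

```text
t: 10.1
eef_pos: [489.5, -58.5, 43.5]
tcp_rot: [-1.571, -0.0, -1.66]
ft_force: [-0.0, 0.4, 1.2]
opening: 0.005
```

{"op": "jog_arm", "data": {
  "series": [
    {"dx": 0, "dy": 0, "dz": -0.0005, "rx": 0, "ry": 0, "rz": 0, "gripper": 0},
    {"dx": 0, "dy": 0, "dz": 0, "rx": 0, "ry": 0, "rz": 0, "gripper": 0},
    {"dx": 0, "dy": 0, "dz": 0, "rx": 0, "ry": 0, "rz": 0, "gripper": 0}
  ]
}}

```text
t: 10.4
eef_pos: [489.5, -58.5, 43.5]
tcp_rot: [-1.57, -0.0, -1.66]
ft_force: [-2.0, 0.3, 10.5]
opening: -0.002
```

{"op": "jog_arm", "data": {
  "series": [
    {"dx": 0, "dy": 0, "dz": -0.0002, "rx": 0, "ry": 0, "rz": 0, "gripper": 0},
    {"dx": 0, "dy": 0, "dz": 0, "rx": 0, "ry": 0, "rz": 0, "gripper": 0},
    {"dx": 0, "dy": 0, "dz": 0, "rx": 0, "ry": 0, "rz": 0, "gripper": 0}
  ]
}}

```text
t: 10.7
eef_pos: [489.5, -58.5, 43.4]
tcp_rot: [-1.57, -0.0, -1.66]
ft_force: [-2.7, 0.5, 13.3]
opening: 0.004
```

Plate 1 is flat: both ends are firm at z=43.5. I'll pick up the straightedge again.

{"op": "jog_arm", "data": {
  "series": [
    {"dx": 0, "dy": 0, "dz": 0.01, "rx": 0, "ry": 0, "rz": 0, "gripper": 0},
    {"dx": 0, "dy": 0, "dz": 0.03, "rx": 0, "ry": 0, "rz": 0, "gripper": 0.4},
    {"dx": 0.0324, "dy": -0.0028, "dz": 0, "rx": 0, "ry": 0, "rz": 0, "gripper": 0.4},
    {"dx": 0.0324, "dy": -0.0028, "dz": 0, "rx": 0, "ry": 0, "rz": 0, "gripper": 0.4},
    {"dx": 0, "dy": 0, "dz": 0, "rx": 0, "ry": 0, "rz": 0, "gripper": 0.4},
    {"dx": 0, "dy": 0, "dz": -0.02, "rx": 0, "ry": 0, "rz": 0, "gripper": 0.4},
    {"dx": 0, "dy": 0, "dz": -0.018, "rx": 0, "ry": 0, "rz": 0, "gripper": 0.4},
    {"dx": 0, "dy": 0, "dz": -0.002, "rx": 0, "ry": 0, "rz": 0, "gripper": 0.4},
    {"dx": 0, "dy": 0, "dz": 0, "rx": 0, "ry": 0, "rz": 0, "gripper": 0.4}
  ]
}}

```text
t: 11.6
eef_pos: [553.7, -64.0, 42.7]
tcp_rot: [-1.572, 0.0, -1.66]
ft_force: [-0.3, -0.2, 0.5]
opening: 0.401
```

{"op": "jog_arm", "data": {
  "series": [
    {"dx": 0, "dy": 0, "dz": -0.0005, "rx": 0, "ry": 0, "rz": 0, "gripper": 0.1},
    {"dx": 0, "dy": 0, "dz": 0, "rx": 0, "ry": 0, "rz": 0, "gripper": 0.1},
    {"dx": 0, "dy": 0, "dz": 0, "rx": 0, "ry": 0, "rz": 0, "gripper": 0.1},
    {"dx": 0, "dy": 0, "dz": 0, "rx": 0, "ry": 0, "rz": 0, "gripper": 0.1},
    {"dx": 0, "dy": 0, "dz": 0, "rx": 0, "ry": 0, "rz": 0, "gripper": 0.1},
    {"dx": 0, "dy": 0, "dz": 0, "rx": 0, "ry": 0, "rz": 0, "gripper": 0.1}
  ]
}}

```text
t: 12.2
eef_pos: [554.3, -64.1, 42.7]
tcp_rot: [-1.57, -0.0, -1.66]
ft_force: [-1.3, 0.1, 5.0]
opening: 0.165
```

{"op": "jog_arm", "data": {
  "series": [
    {"dx": 0, "dy": 0, "dz": 0.01, "rx": 0, "ry": 0, "rz": 0, "gripper": 0.1},
    {"dx": 0, "dy": 0, "dz": 0.03, "rx": 0, "ry": 0, "rz": 0, "gripper": 0.1},
    {"dx": 0.0035, "dy": 0.0224, "dz": 0, "rx": 0, "ry": 0, "rz": 0.13, "gripper": 0.1},
    {"dx": 0.0035, "dy": 0.0224, "dz": 0, "rx": 0, "ry": 0, "rz": 0.13, "gripper": 0.1},
    {"dx": 0.0035, "dy": 0.0224, "dz": 0, "rx": 0, "ry": 0, "rz": 0.13, "gripper": 0.1},
    {"dx": 0, "dy": 0, "dz": 0, "rx": 0, "ry": 0, "rz": 0, "gripper": 0.1},
    {"dx": 0, "dy": 0, "dz": 0, "rx": 0, "ry": 0, "rz": 0, "gripper": 0.1}
  ]
}}

```text
t: 12.9
eef_pos: [564.6, 3.3, 82.5]
tcp_rot: [-1.571, -0.0, -1.652]
ft_force: [-0.8, -0.4, -1.8]
opening: 0.166
```

Run:
```python
from h import *
s=env.state(); im=env.read_camera("wrist")
cv2.imwrite("pics/w6.png",im[:,:,::-1]); print(s['t'],s['eef_pos'],np.degrees(s['tcp_rot']),s['ft_force'],s['opening'])
h,sa,v=[x.astype(int) for x in cv2.split(cv2.cvtColor(im[:,:,::-1].copy(),cv2.COLOR_BGR2HSV))]
pl=(v>110)&(sa>25)&(h<40)&(h>12); pl[240:]=0
print(rect("wrist",pl,20.5,s,4))
```

```text
12.9 [564.61089505   3.26849492  82.4583977 ] [-8.99970950e+01 -1.12795459e-02 -9.46384532e+01] [-0.80419791 -0.38174248 -1.78659236] 0.1658898320274444
[[590.9, -65.4, 108.7, 43.4, -4.9, [349.0, 165.0]], [601.6, 70.6, 108.2, 42.8, -4.3, [160.0, 165.0]], [601.7, 0.2, 107.4, 40.1, -4.8, [256.0, 149.0]]]
```

View pics/w6.png

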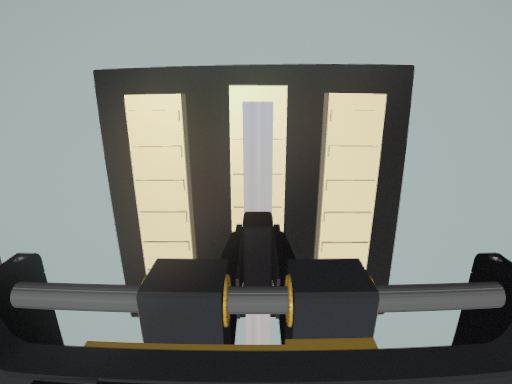

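Plate 2 is at (565.4,3.2) and the bar hangs over it. Lowering.

{"op": "jog_arm", "data": {
  "series": [
    {"dx": 0.0005, "dy": 0, "dz": -0.02, "rx": 0, "ry": 0, "rz": -0.1, "gripper": 0.1},
    {"dx": 0, "dy": 0, "dz": -0.015, "rx": 0, "ry": 0, "rz": 0, "gripper": 0.1},
    {"dx": 0, "dy": 0, "dz": -0.0015, "rx": 0, "ry": 0, "rz": 0, "gripper": 0.1},
    {"dx": 0, "dy": 0, "dz": 0, "rx": 0, "ry": 0, "rz": 0, "gripper": 0.1},
    {"dx": 0, "dy": 0, "dz": 0, "rx": 0, "ry": 0, "rz": 0, "gripper": 0.1}
  ]
}}

```text
t: 13.45
eef_pos: [565.5, 2.7, 46.4]
tcp_rot: [-1.57, -0.0, -1.655]
ft_force: [-0.0, -0.9, -1.3]
opening: 0.169
```

{"op": "jog_arm", "data": {
  "series": [
    {"dx": 0, "dy": 0, "dz": -0.001, "rx": 0, "ry": 0, "rz": 0, "gripper": 0.1},
    {"dx": 0, "dy": 0, "dz": -0.0005, "rx": 0, "ry": 0, "rz": 0, "gripper": 0.1},
    {"dx": 0, "dy": 0, "dz": 0, "rx": 0, "ry": 0, "rz": 0, "gripper": 0.1}
  ]
}}

```text
t: 13.75
eef_pos: [565.3, 3.1, 44.4]
tcp_rot: [-1.57, -0.0, -1.654]
ft_force: [0.3, -0.2, -1.6]
opening: 0.166
```

{"op": "jog_arm", "data": {
  "series": [
    {"dx": 0, "dy": 0, "dz": -0.001, "rx": 0, "ry": 0, "rz": 0, "gripper": 0.1},
    {"dx": 0, "dy": 0, "dz": 0, "rx": 0, "ry": 0, "rz": 0, "gripper": 0.1}
  ]
}}

```text
t: 13.95
eef_pos: [565.1, 3.1, 43.1]
tcp_rot: [-1.571, -0.0, -1.654]
ft_force: [0.3, 0.6, -1.3]
opening: 0.169
```

{"op": "jog_arm", "data": {
  "series": [
    {"dx": 0, "dy": 0, "dz": -0.0007, "rx": 0, "ry": 0, "rz": 0, "gripper": 0.1},
    {"dx": 0, "dy": 0, "dz": 0, "rx": 0, "ry": 0, "rz": 0, "gripper": 0.1}
  ]
}}

```text
t: 14.15
eef_pos: [565.2, 3.1, 42.6]
tcp_rot: [-1.571, -0.0, -1.654]
ft_force: [-0.0, 0.6, 1.0]
opening: 0.17
```

{"op": "jog_arm", "data": {
  "series": [
    {"dx": 0, "dy": 0, "dz": -0.0006, "rx": 0, "ry": 0, "rz": 0, "gripper": 0.1},
    {"dx": 0, "dy": 0, "dz": 0, "rx": 0, "ry": 0, "rz": 0, "gripper": 0.1}
  ]
}}

```text
t: 14.35
eef_pos: [565.3, 3.1, 42.5]
tcp_rot: [-1.57, -0.0, -1.654]
ft_force: [-2.3, 0.3, 7.8]
opening: 0.167
```

{"op": "jog_arm", "data": {
  "series": [
    {"dx": 0, "dy": 0, "dz": 0.0006, "rx": 0, "ry": 0, "rz": 0, "gripper": 0.1},
    {"dx": 0, "dy": 0, "dz": 0, "rx": 0, "ry": 0, "rz": 0, "gripper": 0.4},
    {"dx": 0, "dy": 0, "dz": 0, "rx": 0, "ry": 0, "rz": 0, "gripper": 0.4},
    {"dx": 0, "dy": 0, "dz": 0, "rx": 0, "ry": 0, "rz": 0, "gripper": 0.4},
    {"dx": 0, "dy": 0, "dz": 0, "rx": 0, "ry": 0, "rz": 0, "gripper": 0.4},
    {"dx": 0, "dy": 0, "dz": 0.01, "rx": 0, "ry": 0, "rz": 0, "gripper": 0.4},
    {"dx": 0, "dy": 0, "dz": 0.03, "rx": 0, "ry": 0, "rz": 0, "gripper": 0.2},
    {"dx": 0.0324, "dy": -0.0027, "dz": 0, "rx": 0, "ry": 0, "rz": 0, "gripper": 0},
    {"dx": 0.0324, "dy": -0.0027, "dz": 0, "rx": 0, "ry": 0, "rz": 0, "gripper": 0},
    {"dx": 0, "dy": 0, "dz": -0.02, "rx": 0, "ry": 0, "rz": 0, "gripper": 0},
    {"dx": 0, "dy": 0, "dz": -0.016, "rx": 0, "ry": 0, "rz": 0, "gripper": 0},
    {"dx": 0, "dy": 0, "dz": 0, "rx": 0, "ry": 0, "rz": 0, "gripper": 0}
  ]
}}

```text
t: 15.55
eef_pos: [629.1, -2.2, 45.2]
tcp_rot: [-1.574, -0.0, -1.655]
ft_force: [-0.1, -0.7, 0.8]
opening: 0.008
```

{"op": "jog_arm", "data": {
  "series": [
    {"dx": 0, "dy": 0, "dz": 0, "rx": 0, "ry": 0, "rz": 0, "gripper": 0},
    {"dx": 0, "dy": 0, "dz": -0.001, "rx": 0, "ry": 0, "rz": 0, "gripper": 0},
    {"dx": 0, "dy": 0, "dz": 0, "rx": 0, "ry": 0, "rz": 0, "gripper": 0}
  ]
}}

```text
t: 15.85
eef_pos: [630.2, -2.3, 46.4]
tcp_rot: [-1.57, -0.0, -1.655]
ft_force: [-0.6, -0.5, -0.3]
opening: 0.003
```

{"op": "jog_arm", "data": {
  "series": [
    {"dx": 0, "dy": 0, "dz": -0.001, "rx": 0, "ry": 0, "rz": 0, "gripper": 0},
    {"dx": 0, "dy": 0, "dz": 0, "rx": 0, "ry": 0, "rz": 0, "gripper": 0}
  ]
}}

```text
t: 16.05
eef_pos: [630.0, -2.3, 44.7]
tcp_rot: [-1.57, -0.0, -1.655]
ft_force: [0.9, 0.4, 0.2]
opening: 0.006
```

{"op": "jog_arm", "data": {
  "series": [
    {"dx": 0, "dy": 0, "dz": -0.0008, "rx": 0, "ry": 0, "rz": 0, "gripper": 0},
    {"dx": 0, "dy": 0, "dz": 0, "rx": 0, "ry": 0, "rz": 0, "gripper": 0}
  ]
}}

```text
t: 16.25
eef_pos: [629.9, -2.3, 43.6]
tcp_rot: [-1.571, -0.0, -1.655]
ft_force: [-0.8, -1.1, 0.4]
opening: 0.005
```

{"op": "jog_arm", "data": {
  "series": [
    {"dx": 0, "dy": 0, "dz": -0.0006, "rx": 0, "ry": 0, "rz": 0, "gripper": 0},
    {"dx": 0, "dy": 0, "dz": 0, "rx": 0, "ry": 0, "rz": 0, "gripper": 0}
  ]
}}

```text
t: 16.45
eef_pos: [630.0, -2.3, 43.0]
tcp_rot: [-1.571, -0.0, -1.655]
ft_force: [0.6, 0.4, 0.1]
opening: 0.001
```

{"op": "jog_arm", "data": {
  "series": [
    {"dx": 0, "dy": 0, "dz": -0.0006, "rx": 0, "ry": 0, "rz": 0, "gripper": 0},
    {"dx": 0, "dy": 0, "dz": 0, "rx": 0, "ry": 0, "rz": 0, "gripper": 0}
  ]
}}

```text
t: 16.65
eef_pos: [630.1, -2.3, 42.5]
tcp_rot: [-1.57, -0.0, -1.655]
ft_force: [0.3, -0.8, 2.2]
opening: 0.007
```

{"op": "jog_arm", "data": {
  "series": [
    {"dx": 0, "dy": 0, "dz": -0.0006, "rx": 0, "ry": 0, "rz": 0, "gripper": 0},
    {"dx": 0, "dy": 0, "dz": 0, "rx": 0, "ry": 0, "rz": 0, "gripper": 0}
  ]
}}

```text
t: 16.85
eef_pos: [630.2, -2.3, 42.2]
tcp_rot: [-1.57, -0.0, -1.655]
ft_force: [-0.6, -0.9, 3.6]
opening: 0.008
```

{"op": "jog_arm", "data": {
  "series": [
    {"dx": 0, "dy": 0, "dz": -0.0005, "rx": 0, "ry": 0, "rz": 0, "gripper": 0},
    {"dx": 0, "dy": 0, "dz": 0, "rx": 0, "ry": 0, "rz": 0, "gripper": 0}
  ]
}}

```text
t: 17.05
eef_pos: [630.3, -2.3, 42.0]
tcp_rot: [-1.57, -0.0, -1.655]
ft_force: [-0.6, 0.3, 8.0]
opening: 0.003
```

{"op": "jog_arm", "data": {
  "series": [
    {"dx": 0, "dy": 0, "dz": -0.0005, "rx": 0, "ry": 0, "rz": 0, "gripper": 0},
    {"dx": 0, "dy": 0, "dz": 0, "rx": 0, "ry": 0, "rz": 0, "gripper": 0}
  ]
}}

```text
t: 17.25
eef_pos: [630.3, -2.3, 41.9]
tcp_rot: [-1.57, -0.0, -1.655]
ft_force: [-1.5, 0.2, 11.7]
opening: 0.006
```

This end gives gradually (43→41.9 as force rises from 0 to 12 N). Comparing the other end:

{"op": "jog_arm", "data": {
  "series": [
    {"dx": 0, "dy": 0, "dz": 0.01, "rx": 0, "ry": 0, "rz": 0, "gripper": 0},
    {"dx": 0, "dy": 0, "dz": 0.03, "rx": 0, "ry": 0, "rz": 0, "gripper": 0},
    {"dx": -0.0324, "dy": 0.0027, "dz": 0, "rx": 0, "ry": 0, "rz": 0, "gripper": 0},
    {"dx": -0.0324, "dy": 0.0027, "dz": 0, "rx": 0, "ry": 0, "rz": 0, "gripper": 0},
    {"dx": -0.0324, "dy": 0.0027, "dz": 0, "rx": 0, "ry": 0, "rz": 0, "gripper": 0},
    {"dx": -0.0324, "dy": 0.0027, "dz": 0, "rx": 0, "ry": 0, "rz": 0, "gripper": 0},
    {"dx": 0, "dy": 0, "dz": -0.02, "rx": 0, "ry": 0, "rz": 0, "gripper": 0},
    {"dx": 0, "dy": 0, "dz": -0.014, "rx": 0, "ry": 0, "rz": 0, "gripper": 0},
    {"dx": 0, "dy": 0, "dz": 0, "rx": 0, "ry": 0, "rz": 0, "gripper": 0},
    {"dx": 0, "dy": 0, "dz": -0.001, "rx": 0, "ry": 0, "rz": 0, "gripper": 0},
    {"dx": 0, "dy": 0, "dz": 0, "rx": 0, "ry": 0, "rz": 0, "gripper": 0}
  ]
}}

```text
t: 18.35
eef_pos: [500.7, 8.5, 46.4]
tcp_rot: [-1.57, -0.0, -1.655]
ft_force: [-0.2, -0.2, 0.1]
opening: 0.001
```

{"op": "jog_arm", "data": {
  "series": [
    {"dx": 0, "dy": 0, "dz": -0.001, "rx": 0, "ry": 0, "rz": 0, "gripper": 0},
    {"dx": 0, "dy": 0, "dz": 0, "rx": 0, "ry": 0, "rz": 0, "gripper": 0}
  ]
}}

```text
t: 18.55
eef_pos: [500.5, 8.5, 45.2]
tcp_rot: [-1.57, -0.0, -1.655]
ft_force: [0.0, 0.2, 0.8]
opening: 0.004
```

{"op": "jog_arm", "data": {
  "series": [
    {"dx": 0, "dy": 0, "dz": -0.0008, "rx": 0, "ry": 0, "rz": 0, "gripper": 0},
    {"dx": 0, "dy": 0, "dz": 0, "rx": 0, "ry": 0, "rz": 0, "gripper": 0}
  ]
}}

```text
t: 18.75
eef_pos: [500.4, 8.5, 44.1]
tcp_rot: [-1.571, -0.0, -1.655]
ft_force: [0.0, -0.0, -0.4]
opening: 0.004
```

{"op": "jog_arm", "data": {
  "series": [
    {"dx": 0, "dy": 0, "dz": -0.0008, "rx": 0, "ry": 0, "rz": 0, "gripper": 0},
    {"dx": 0, "dy": 0, "dz": 0, "rx": 0, "ry": 0, "rz": 0, "gripper": 0}
  ]
}}

```text
t: 18.95
eef_pos: [500.3, 8.5, 43.2]
tcp_rot: [-1.571, -0.0, -1.655]
ft_force: [0.3, 0.3, -0.0]
opening: 0.001
```

{"op": "jog_arm", "data": {
  "series": [
    {"dx": 0, "dy": 0, "dz": -0.0007, "rx": 0, "ry": 0, "rz": 0, "gripper": 0},
    {"dx": 0, "dy": 0, "dz": 0, "rx": 0, "ry": 0, "rz": 0, "gripper": 0}
  ]
}}

```text
t: 19.15
eef_pos: [500.3, 8.5, 42.5]
tcp_rot: [-1.571, -0.0, -1.655]
ft_force: [-0.5, 0.1, 2.3]
opening: 0.003
```

{"op": "jog_arm", "data": {
  "series": [
    {"dx": 0, "dy": 0, "dz": -0.0007, "rx": 0, "ry": 0, "rz": 0, "gripper": 0},
    {"dx": 0, "dy": 0, "dz": 0, "rx": 0, "ry": 0, "rz": 0, "gripper": 0}
  ]
}}

```text
t: 19.35
eef_pos: [500.2, 8.5, 42.1]
tcp_rot: [-1.571, -0.0, -1.655]
ft_force: [-1.8, 0.7, 5.9]
opening: 0.004
```

{"op": "jog_arm", "data": {
  "series": [
    {"dx": 0, "dy": 0, "dz": -0.0005, "rx": 0, "ry": 0, "rz": 0, "gripper": 0},
    {"dx": 0, "dy": 0, "dz": 0, "rx": 0, "ry": 0, "rz": 0, "gripper": 0}
  ]
}}

```text
t: 19.55
eef_pos: [500.2, 8.5, 41.9]
tcp_rot: [-1.571, -0.0, -1.654]
ft_force: [-3.2, -0.4, 12.2]
opening: 0.005
```

Both ends behave the same: z goes from ~43.2 (≈0 N) through 42.5 (2 N) to 42.1 (6 N), about 1.4 mm below the level height the lay-down implies. That fits rolling on the arch. I'll check visually for tilt, first pressed and then let go.

Run:
```python
from h import *
s=env.state(); im=env.read_camera("wrist"); sc=env.read_camera("scene")
import pickle; pickle.dump(s,open("pics/sp.pkl","wb"))
cv2.imwrite("pics/w7.png",im[:,:,::-1]);cv2.imwrite("pics/sc7.png",sc[:,:,::-1])
```

{"op": "jog_arm", "data": {
  "series": [
    {"dx": 0, "dy": 0, "dz": 0.005, "rx": 0, "ry": 0, "rz": 0, "gripper": 0},
    {"dx": 0, "dy": 0, "dz": 0, "rx": 0, "ry": 0, "rz": 0, "gripper": 0},
    {"dx": 0, "dy": 0, "dz": 0, "rx": 0, "ry": 0, "rz": 0, "gripper": 0}
  ]
}}

```text
t: 19.95
eef_pos: [500.5, 8.5, 46.4]
tcp_rot: [-1.57, -0.0, -1.655]
ft_force: [0.0, 0.1, -0.1]
opening: 0.004
```

Run:
```python
from h import *
import pickle
sp=pickle.load(open("pics/sp.pkl","rb"))
s=env.state(); im=env.read_camera("wrist")[:,:,::-1].copy(); cv2.imwrite("pics/w8.png",im)
a=cv2.imread("pics/w7.png"); print(s['t'],s['eef_pos'],sp['eef_pos'])
cv2.imwrite("pics/w78.png",cv2.resize(np.hstack([a[0:260,180:340],im[0:260,180:340]]),None,fx=2.2,fy=2.2))
```

```text
19.95 [500.45576093   8.5006513   46.39698544] [500.246554     8.53297854  41.92549861]
```

View pics/w78.png

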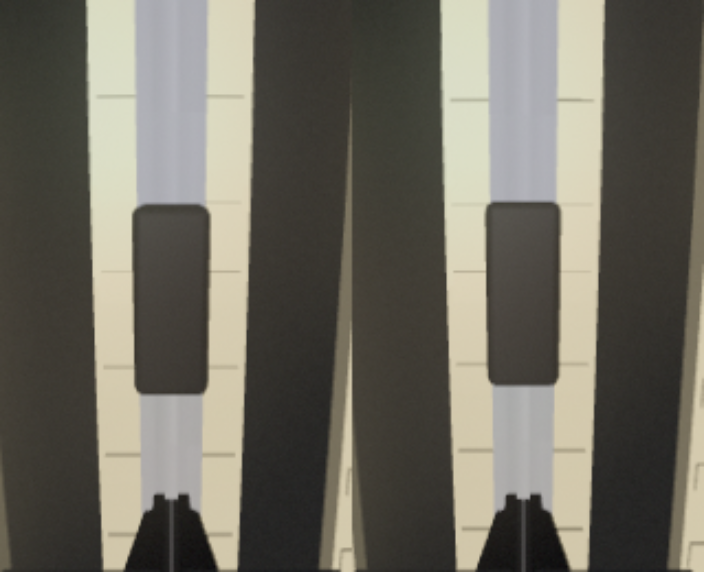

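Run:
```python
from h import *
import pickle
sp=pickle.load(open("pics/sp.pkl","rb")); s=env.state()
for f,st in(("w7",sp),("w8",s)):
    im=cv2.imread(f"pics/{f}.png"); v=im.max(2)
    w=np.zeros(v.shape,bool); w[85:185,238:278]=1
    g=(v<95)&w
    print(f,rect("wrist",g,56.3,st,1))
    # rib rows: dark minima in column strip left of bar
    col=im[:205,226:239].astype(float).mean(2).mean(1); d=cv2.GaussianBlur(col[:,None],(1,31),0)[:,0]-col
    pk=[i for i in range(3,202) if d[i]==d[i-3:i+4].max() and d[i]>4]
    print(pk, onz("wrist",[[232,i] for i in pk],21,st)[:,0].round(1))
```

```text
w7 [[565.2, 3.0, 38.6, 15.3, -4.7, [257.0, 136.0]]]
[43, 123, 166] [611.4 569.7 545.2]
w8 [[566.0, 3.1, 38.3, 15.1, -4.0, [257.0, 133.0]]]
[45, 92, 123, 165] [611.2 586.6 569.5 545. ]
```

When pressed, the grip's top shifts about 1 mm towards the pressed end (≈0.03 rad), and it returns when let go. So lane_2 is the warped plate. I'll park the straightedge on lane_3 and test that plate too. After that the warped plate goes to the tray and the straightedge back in its case, in the order asked.

{"op": "jog_arm", "data": {
  "series": [
    {"dx": 0, "dy": 0, "dz": 0.036, "rx": 0, "ry": 0, "rz": 0, "gripper": 0.4},
    {"dx": 0.0325, "dy": -0.0027, "dz": 0, "rx": 0, "ry": 0, "rz": 0, "gripper": 0.4},
    {"dx": 0.0325, "dy": -0.0027, "dz": 0, "rx": 0, "ry": 0, "rz": 0, "gripper": 0.4},
    {"dx": 0, "dy": 0, "dz": 0, "rx": 0, "ry": 0, "rz": 0, "gripper": 0.4},
    {"dx": 0, "dy": 0, "dz": -0.02, "rx": 0, "ry": 0, "rz": 0, "gripper": 0.4},
    {"dx": 0, "dy": 0, "dz": -0.017, "rx": 0, "ry": 0, "rz": 0, "gripper": 0.4},
    {"dx": 0, "dy": 0, "dz": -0.0015, "rx": 0, "ry": 0, "rz": 0, "gripper": 0.4},
    {"dx": 0, "dy": 0, "dz": 0, "rx": 0, "ry": 0, "rz": 0, "gripper": 0.4},
    {"dx": 0, "dy": 0, "dz": 0, "rx": 0, "ry": 0, "rz": 0, "gripper": 0.4}
  ]
}}

```text
t: 20.9
eef_pos: [565.5, 3.1, 44.5]
tcp_rot: [-1.57, -0.0, -1.655]
ft_force: [0.8, 0.5, -0.1]
opening: 0.402
```

{"op": "jog_arm", "data": {
  "series": [
    {"dx": 0, "dy": 0, "dz": -0.0015, "rx": 0, "ry": 0, "rz": 0, "gripper": 0.1},
    {"dx": 0, "dy": 0, "dz": 0, "rx": 0, "ry": 0, "rz": 0, "gripper": 0.1},
    {"dx": 0, "dy": 0, "dz": 0, "rx": 0, "ry": 0, "rz": 0, "gripper": 0.1},
    {"dx": 0, "dy": 0, "dz": 0, "rx": 0, "ry": 0, "rz": 0, "gripper": 0.1},
    {"dx": 0, "dy": 0, "dz": 0, "rx": 0, "ry": 0, "rz": 0, "gripper": 0.1},
    {"dx": 0, "dy": 0, "dz": 0, "rx": 0, "ry": 0, "rz": 0, "gripper": 0.1}
  ]
}}

```text
t: 21.5
eef_pos: [565.5, 3.1, 42.6]
tcp_rot: [-1.57, -0.0, -1.655]
ft_force: [-0.9, 0.3, 3.4]
opening: 0.171
```

{"op": "jog_arm", "data": {
  "series": [
    {"dx": 0, "dy": 0, "dz": 0.01, "rx": 0, "ry": 0, "rz": 0, "gripper": 0.1},
    {"dx": 0, "dy": 0, "dz": 0.03, "rx": 0, "ry": 0, "rz": 0, "gripper": 0.1},
    {"dx": 0, "dy": 0.0237, "dz": 0, "rx": 0, "ry": 0, "rz": 0.2, "gripper": 0.1},
    {"dx": 0, "dy": 0.0237, "dz": 0, "rx": 0, "ry": 0, "rz": 0.2, "gripper": 0.1},
    {"dx": 0, "dy": 0.0237, "dz": 0, "rx": 0, "ry": 0, "rz": 0.2, "gripper": 0.1},
    {"dx": 0, "dy": 0, "dz": 0, "rx": 0, "ry": 0, "rz": 0, "gripper": 0.1},
    {"dx": 0, "dy": 0, "dz": 0, "rx": 0, "ry": 0, "rz": 0, "gripper": 0.1}
  ]
}}

```text
t: 22.2
eef_pos: [565.3, 74.4, 82.6]
tcp_rot: [-1.571, -0.0, -1.643]
ft_force: [0.9, -0.4, -2.2]
opening: 0.168
```

Run:
```python
from h import *
s=env.state(); im=env.read_camera("wrist")
cv2.imwrite("pics/w9.png",im[:,:,::-1]); print(s['t'],s['eef_pos'],np.degrees(s['tcp_rot']),s['ft_force'],s['opening'])
h,sa,v=[x.astype(int) for x in cv2.split(cv2.cvtColor(im[:,:,::-1].copy(),cv2.COLOR_BGR2HSV))]
pl=(v>110)&(sa>25)&(h<40)&(h>12); pl[240:]=0
print(rect("wrist",pl,20.5,s,4))
```

```text
22.2 [565.26393793  74.37522922  82.62437373] [-9.00030493e+01 -1.12079530e-02 -9.41365710e+01] [ 0.89162157 -0.40445214 -2.21942781] 0.16827886255300512
[[596.4, 2.4, 117.9, 42.9, -4.4, [354.0, 158.0]], [588.8, -62.3, 113.4, 48.1, -4.9, [440.0, 164.0]], [601.3, 72.9, 108.6, 39.9, -4.2, [256.0, 155.0]], [704.2, 241.2, 1.1, 0.5, -60.4, [0.0, 37.0]]]
```

View pics/w9.png

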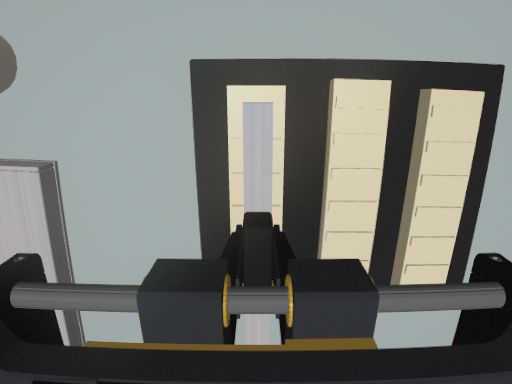

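The bar hangs over plate 3, whose middle is (565.9,75.5).

{"op": "jog_arm", "data": {
  "series": [
    {"dx": 0.0005, "dy": 0.001, "dz": -0.02, "rx": 0, "ry": 0, "rz": 0, "gripper": 0.1},
    {"dx": 0, "dy": 0, "dz": -0.015, "rx": 0, "ry": 0, "rz": 0, "gripper": 0.1},
    {"dx": 0, "dy": 0, "dz": -0.0015, "rx": 0, "ry": 0, "rz": 0, "gripper": 0.1},
    {"dx": 0, "dy": 0, "dz": 0, "rx": 0, "ry": 0, "rz": 0, "gripper": 0.1},
    {"dx": 0, "dy": 0, "dz": -0.001, "rx": 0, "ry": 0, "rz": 0, "gripper": 0.1},
    {"dx": 0, "dy": 0, "dz": 0, "rx": 0, "ry": 0, "rz": 0, "gripper": 0.1}
  ]
}}

```text
t: 22.85
eef_pos: [566.2, 75.0, 45.5]
tcp_rot: [-1.57, -0.0, -1.644]
ft_force: [-0.3, -0.3, -1.8]
opening: 0.166
```

{"op": "jog_arm", "data": {
  "series": [
    {"dx": 0, "dy": 0, "dz": -0.001, "rx": 0, "ry": 0, "rz": 0, "gripper": 0.1},
    {"dx": 0, "dy": 0, "dz": -0.0005, "rx": 0, "ry": 0, "rz": 0, "gripper": 0.1},
    {"dx": 0, "dy": 0, "dz": 0, "rx": 0, "ry": 0, "rz": 0, "gripper": 0.1}
  ]
}}

```text
t: 23.15
eef_pos: [565.9, 75.2, 43.4]
tcp_rot: [-1.571, -0.0, -1.644]
ft_force: [-0.4, 0.1, -2.4]
opening: 0.17
```

{"op": "jog_arm", "data": {
  "series": [
    {"dx": 0, "dy": 0, "dz": -0.0008, "rx": 0, "ry": 0, "rz": 0, "gripper": 0.1},
    {"dx": 0, "dy": 0, "dz": 0, "rx": 0, "ry": 0, "rz": 0, "gripper": 0.1}
  ]
}}

```text
t: 23.35
eef_pos: [565.8, 75.2, 42.5]
tcp_rot: [-1.571, -0.0, -1.644]
ft_force: [-0.9, -0.4, -2.1]
opening: 0.168
```

{"op": "jog_arm", "data": {
  "series": [
    {"dx": 0, "dy": 0, "dz": -0.0007, "rx": 0, "ry": 0, "rz": 0, "gripper": 0.1},
    {"dx": 0, "dy": 0, "dz": 0, "rx": 0, "ry": 0, "rz": 0, "gripper": 0.1}
  ]
}}

```text
t: 23.55
eef_pos: [565.8, 75.2, 41.8]
tcp_rot: [-1.571, -0.0, -1.644]
ft_force: [-0.4, -0.2, -1.7]
opening: 0.165
```

{"op": "jog_arm", "data": {
  "series": [
    {"dx": 0, "dy": 0, "dz": -0.0007, "rx": 0, "ry": 0, "rz": 0, "gripper": 0.1},
    {"dx": 0, "dy": 0, "dz": 0, "rx": 0, "ry": 0, "rz": 0, "gripper": 0.1}
  ]
}}

```text
t: 23.75
eef_pos: [565.8, 75.2, 41.1]
tcp_rot: [-1.571, -0.0, -1.644]
ft_force: [-0.6, 0.1, -1.2]
opening: 0.162
```

{"op": "jog_arm", "data": {
  "series": [
    {"dx": 0, "dy": 0, "dz": -0.0007, "rx": 0, "ry": 0, "rz": 0, "gripper": 0.1},
    {"dx": 0, "dy": 0, "dz": 0, "rx": 0, "ry": 0, "rz": 0, "gripper": 0.1}
  ]
}}

```text
t: 23.95
eef_pos: [565.9, 75.2, 40.6]
tcp_rot: [-1.571, -0.0, -1.644]
ft_force: [-0.5, -0.8, 0.4]
opening: 0.167
```

{"op": "jog_arm", "data": {
  "series": [
    {"dx": 0, "dy": 0, "dz": 0, "rx": 0, "ry": 0, "rz": 0, "gripper": 0.4},
    {"dx": 0, "dy": 0, "dz": 0, "rx": 0, "ry": 0, "rz": 0, "gripper": 0.4},
    {"dx": 0, "dy": 0, "dz": 0, "rx": 0, "ry": 0, "rz": 0, "gripper": 0.4},
    {"dx": 0, "dy": 0, "dz": 0, "rx": 0, "ry": 0, "rz": 0, "gripper": 0.4},
    {"dx": 0, "dy": 0, "dz": 0.01, "rx": 0, "ry": 0, "rz": 0, "gripper": 0.4},
    {"dx": 0, "dy": 0, "dz": 0.03, "rx": 0, "ry": 0, "rz": 0, "gripper": 0.2},
    {"dx": 0.0324, "dy": -0.0024, "dz": 0, "rx": 0, "ry": 0, "rz": 0, "gripper": 0},
    {"dx": 0.0324, "dy": -0.0024, "dz": 0, "rx": 0, "ry": 0, "rz": 0, "gripper": 0},
    {"dx": 0, "dy": 0, "dz": -0.02, "rx": 0, "ry": 0, "rz": 0, "gripper": 0},
    {"dx": 0, "dy": 0, "dz": -0.016, "rx": 0, "ry": 0, "rz": 0, "gripper": 0},
    {"dx": 0, "dy": 0, "dz": 0, "rx": 0, "ry": 0, "rz": 0, "gripper": 0},
    {"dx": 0, "dy": 0, "dz": 0, "rx": 0, "ry": 0, "rz": 0, "gripper": 0}
  ]
}}

```text
t: 25.15
eef_pos: [630.8, 70.4, 45.1]
tcp_rot: [-1.571, -0.0, -1.644]
ft_force: [0.6, -0.1, 1.3]
opening: 0.006
```

{"op": "jog_arm", "data": {
  "series": [
    {"dx": 0, "dy": 0, "dz": -0.001, "rx": 0, "ry": 0, "rz": 0, "gripper": 0},
    {"dx": 0, "dy": 0, "dz": -0.0007, "rx": 0, "ry": 0, "rz": 0, "gripper": 0},
    {"dx": 0, "dy": 0, "dz": 0, "rx": 0, "ry": 0, "rz": 0, "gripper": 0}
  ]
}}

```text
t: 25.45
eef_pos: [630.8, 70.4, 43.4]
tcp_rot: [-1.57, -0.0, -1.644]
ft_force: [0.6, -0.5, -0.8]
opening: 0.002
```

{"op": "jog_arm", "data": {
  "series": [
    {"dx": 0, "dy": 0, "dz": -0.0008, "rx": 0, "ry": 0, "rz": 0, "gripper": 0},
    {"dx": 0, "dy": 0, "dz": 0, "rx": 0, "ry": 0, "rz": 0, "gripper": 0}
  ]
}}

```text
t: 25.65
eef_pos: [630.7, 70.4, 42.0]
tcp_rot: [-1.571, -0.0, -1.644]
ft_force: [0.4, -0.0, -0.8]
opening: 0.006
```

{"op": "jog_arm", "data": {
  "series": [
    {"dx": 0, "dy": 0, "dz": -0.0007, "rx": 0, "ry": 0, "rz": 0, "gripper": 0},
    {"dx": 0, "dy": 0, "dz": 0, "rx": 0, "ry": 0, "rz": 0, "gripper": 0}
  ]
}}

```text
t: 25.85
eef_pos: [630.7, 70.4, 41.3]
tcp_rot: [-1.571, -0.0, -1.644]
ft_force: [-0.1, 0.4, 1.5]
opening: 0.004
```

{"op": "jog_arm", "data": {
  "series": [
    {"dx": 0, "dy": 0, "dz": -0.0005, "rx": 0, "ry": 0, "rz": 0, "gripper": 0},
    {"dx": 0, "dy": 0, "dz": 0, "rx": 0, "ry": 0, "rz": 0, "gripper": 0}
  ]
}}

```text
t: 26.05
eef_pos: [630.7, 70.4, 41.3]
tcp_rot: [-1.57, -0.0, -1.644]
ft_force: [-2.5, 0.4, 6.0]
opening: 0.001
```

Plate 3 is firm at 41.3, exactly the height the lay-down predicts, so it is flat and lane_2 is the warped one. The straightedge stays parked on lane_3 while I fetch plate 2.

{"op": "jog_arm", "data": {
  "series": [
    {"dx": 0, "dy": 0, "dz": 0.02, "rx": 0, "ry": 0, "rz": 0, "gripper": 0.2},
    {"dx": 0, "dy": 0, "dz": 0.04, "rx": 0, "ry": 0, "rz": 0, "gripper": 0.6},
    {"dx": -0.0217, "dy": -0.0224, "dz": 0, "rx": 0, "ry": 0, "rz": -0.2, "gripper": 0.6},
    {"dx": -0.0217, "dy": -0.0224, "dz": 0, "rx": 0, "ry": 0, "rz": -0.2, "gripper": 0.6},
    {"dx": -0.0217, "dy": -0.0224, "dz": 0, "rx": 0, "ry": 0, "rz": -0.1, "gripper": 0.6},
    {"dx": 0, "dy": 0, "dz": 0, "rx": 0, "ry": 0, "rz": 0, "gripper": 0.6},
    {"dx": 0, "dy": 0, "dz": 0, "rx": 0, "ry": 0, "rz": 0, "gripper": 0.6},
    {"dx": 0, "dy": 0, "dz": 0, "rx": 0, "ry": 0, "rz": 0, "gripper": 0.6}
  ]
}}

```text
t: 26.85
eef_pos: [566.3, 3.6, 100.8]
tcp_rot: [-1.57, -0.0, -1.653]
ft_force: [-0.8, 0.5, -0.1]
opening: 0.584
```

Run:
```python
from h import *
s=env.state(); im=env.read_camera("wrist")
cv2.imwrite("pics/w10.png",im[:,:,::-1]); print(s['t'],s['eef_pos'],np.degrees(s['tcp_rot']),s['ft_force'],s['opening'])
h,sa,v=[x.astype(int) for x in cv2.split(cv2.cvtColor(im[:,:,::-1].copy(),cv2.COLOR_BGR2HSV))]
pl=(v>110)&(sa>25)&(h<40)&(h>12); pl[240:]=0
print(rect("wrist",pl,20.5,s,4))
```

```text
26.85 [566.27730674   3.59278643 100.80263708] [-8.99604338e+01 -2.87941395e-03 -9.46813891e+01] [-0.77025324  0.48844712 -0.05156678] 0.584192161118698
[[595.0, 0.7, 120.1, 40.3, -4.9, [258.0, 162.0]], [587.2, -65.2, 115.6, 43.3, -4.9, [344.0, 164.0]], [598.1, 71.2, 115.1, 42.3, -4.1, [168.0, 155.0]]]
```

View pics/w10.png

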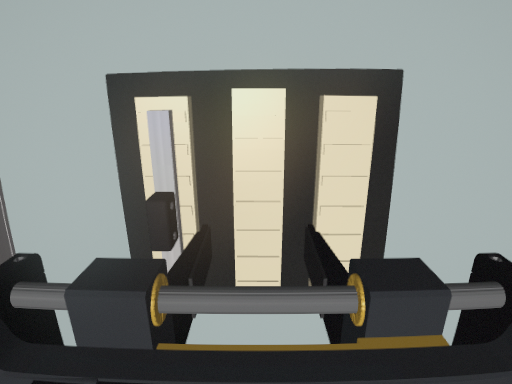

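Plate 2 is centred between the fingers at (258,162), and the parked straightedge at (165,180) is clear of them. Descending.

{"op": "jog_arm", "data": {
  "series": [
    {"dx": -0.0006, "dy": -0.0004, "dz": -0.03, "rx": 0, "ry": 0, "rz": -0.1, "gripper": 0.6},
    {"dx": 0, "dy": 0, "dz": -0.03, "rx": 0, "ry": 0, "rz": 0, "gripper": 0.6},
    {"dx": 0, "dy": 0, "dz": -0.015, "rx": 0, "ry": 0, "rz": 0, "gripper": 0.6},
    {"dx": 0, "dy": 0, "dz": -0.004, "rx": 0, "ry": 0, "rz": 0, "gripper": 0.6},
    {"dx": 0, "dy": 0, "dz": 0, "rx": 0, "ry": 0, "rz": 0, "gripper": 0.6},
    {"dx": 0, "dy": 0, "dz": 0, "rx": 0, "ry": 0, "rz": 0, "gripper": 0.6}
  ]
}}

```text
t: 27.5
eef_pos: [565.5, 3.0, 22.4]
tcp_rot: [-1.57, -0.0, -1.654]
ft_force: [-0.2, 0.2, 0.5]
opening: 0.598
```

{"op": "jog_arm", "data": {
  "series": [
    {"dx": 0, "dy": 0, "dz": -0.0035, "rx": 0, "ry": 0, "rz": 0, "gripper": 0.6},
    {"dx": 0, "dy": 0, "dz": 0, "rx": 0, "ry": 0, "rz": 0, "gripper": 0.3},
    {"dx": 0, "dy": 0, "dz": 0, "rx": 0, "ry": 0, "rz": 0, "gripper": 0.3},
    {"dx": 0, "dy": 0, "dz": 0, "rx": 0, "ry": 0, "rz": 0, "gripper": 0.3},
    {"dx": 0, "dy": 0, "dz": 0, "rx": 0, "ry": 0, "rz": 0, "gripper": 0.3},
    {"dx": 0, "dy": 0, "dz": 0, "rx": 0, "ry": 0, "rz": 0, "gripper": 0.3}
  ]
}}

```text
t: 28.1
eef_pos: [565.1, 2.8, 18.5]
tcp_rot: [-1.57, -0.0, -1.655]
ft_force: [-0.3, -0.4, 3.3]
opening: 0.418
```

{"op": "jog_arm", "data": {
  "series": [
    {"dx": 0, "dy": 0, "dz": 0.01, "rx": 0, "ry": 0, "rz": 0, "gripper": 0.3},
    {"dx": 0, "dy": 0, "dz": 0.035, "rx": 0, "ry": 0, "rz": 0, "gripper": 0.3},
    {"dx": 0, "dy": 0, "dz": 0.04, "rx": 0, "ry": 0, "rz": 0, "gripper": 0.3},
    {"dx": -0.0078, "dy": 0.034, "dz": 0, "rx": 0, "ry": 0, "rz": -0.26, "gripper": 0.3},
    {"dx": -0.0078, "dy": 0.034, "dz": 0, "rx": 0, "ry": 0, "rz": -0.26, "gripper": 0.3},
    {"dx": -0.0078, "dy": 0.034, "dz": 0, "rx": 0, "ry": 0, "rz": -0.26, "gripper": 0.3},
    {"dx": -0.0078, "dy": 0.034, "dz": 0, "rx": 0, "ry": 0, "rz": -0.26, "gripper": 0.3},
    {"dx": -0.0078, "dy": 0.034, "dz": 0, "rx": 0, "ry": 0, "rz": -0.26, "gripper": 0.3},
    {"dx": -0.0078, "dy": 0.034, "dz": 0, "rx": 0, "ry": 0, "rz": -0.26, "gripper": 0.3},
    {"dx": -0.0078, "dy": 0.034, "dz": 0, "rx": 0, "ry": 0, "rz": -0.26, "gripper": 0.3},
    {"dx": -0.0078, "dy": 0.034, "dz": 0, "rx": 0, "ry": 0, "rz": -0.26, "gripper": 0.3}
  ]
}}

```text
t: 29.2
eef_pos: [502.0, 276.1, 103.8]
tcp_rot: [-1.571, -0.0, -1.691]
ft_force: [0.7, -0.2, -0.8]
opening: 0.418
```

{"op": "jog_arm", "data": {
  "series": [
    {"dx": -0.0078, "dy": 0.034, "dz": 0, "rx": 0, "ry": 0, "rz": -0.26, "gripper": 0.3},
    {"dx": 0, "dy": 0, "dz": 0, "rx": 0, "ry": 0, "rz": 0, "gripper": 0.3},
    {"dx": 0, "dy": 0, "dz": 0, "rx": 0, "ry": 0, "rz": 0, "gripper": 0.3}
  ]
}}

```text
t: 29.5
eef_pos: [494.3, 309.2, 103.5]
tcp_rot: [-1.571, -0.0, -1.694]
ft_force: [-0.2, -0.8, -1.4]
opening: 0.415
```

Run:
```python
from h import *
s=env.state(); im=env.read_camera("wrist")
cv2.imwrite("pics/w11.png",im[:,:,::-1]); print(s['t'],s['eef_pos'],np.degrees(s['tcp_rot']),s['ft_force'],s['opening'],s['joints'])
```

```text
29.5 [494.30189138 309.19988008 103.50062001] [-9.00097544e+01 -1.84388121e-02 -9.70404013e+01] [-0.21987902 -0.76178961 -1.40591893] 0.41451561010193394 [ 4.45790263e-01  5.80278038e-01  1.78357565e+00 -2.55722042e-04
  7.78055740e-01  2.13964697e+00]
```

View pics/w11.png

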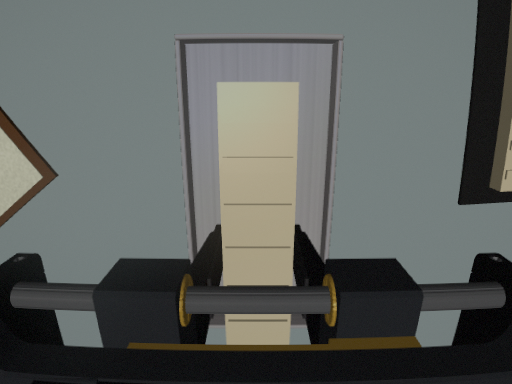

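The plate hangs aligned inside the tray outline (tray x 185–335, plate 220–297). Lowering.

{"op": "jog_arm", "data": {
  "series": [
    {"dx": 0, "dy": 0, "dz": -0.03, "rx": 0, "ry": 0, "rz": 0, "gripper": 0.3},
    {"dx": 0, "dy": 0, "dz": -0.03, "rx": 0, "ry": 0, "rz": 0, "gripper": 0.3},
    {"dx": 0, "dy": 0, "dz": -0.018, "rx": 0, "ry": 0, "rz": 0, "gripper": 0.3},
    {"dx": 0, "dy": 0, "dz": -0.004, "rx": 0, "ry": 0, "rz": 0, "gripper": 0.3},
    {"dx": 0, "dy": 0, "dz": 0, "rx": 0, "ry": 0, "rz": 0, "gripper": 0.3},
    {"dx": 0, "dy": 0, "dz": -0.0015, "rx": 0, "ry": 0, "rz": 0, "gripper": 0.3},
    {"dx": 0, "dy": 0, "dz": 0, "rx": 0, "ry": 0, "rz": 0, "gripper": 0.3}
  ]
}}

```text
t: 30.25
eef_pos: [495.3, 308.8, 20.7]
tcp_rot: [-1.57, 0.001, -1.696]
ft_force: [-0.1, -0.3, -1.7]
opening: 0.419
```

{"op": "jog_arm", "data": {
  "series": [
    {"dx": 0, "dy": 0, "dz": -0.001, "rx": 0, "ry": 0, "rz": 0, "gripper": 0.3},
    {"dx": 0, "dy": 0, "dz": 0, "rx": 0, "ry": 0, "rz": 0, "gripper": 0.3}
  ]
}}

```text
t: 30.45
eef_pos: [494.9, 308.9, 19.2]
tcp_rot: [-1.57, 0.0, -1.695]
ft_force: [0.1, -0.2, -1.7]
opening: 0.421
```

{"op": "jog_arm", "data": {
  "series": [
    {"dx": 0, "dy": 0, "dz": -0.0007, "rx": 0, "ry": 0, "rz": 0, "gripper": 0.3},
    {"dx": 0, "dy": 0, "dz": 0, "rx": 0, "ry": 0, "rz": 0, "gripper": 0.3}
  ]
}}

```text
t: 30.65
eef_pos: [494.9, 308.9, 18.5]
tcp_rot: [-1.57, 0.0, -1.695]
ft_force: [-0.9, -0.4, 4.9]
opening: 0.417
```

{"op": "jog_arm", "data": {
  "series": [
    {"dx": 0, "dy": 0, "dz": -0.0006, "rx": 0, "ry": 0, "rz": 0, "gripper": 0.3},
    {"dx": 0, "dy": 0, "dz": 0, "rx": 0, "ry": 0, "rz": 0, "gripper": 0.3}
  ]
}}

```text
t: 30.85
eef_pos: [494.9, 308.9, 18.4]
tcp_rot: [-1.57, 0.0, -1.695]
ft_force: [-3.3, -2.1, 11.7]
opening: 0.419
```

The plate is resting on the tray floor. Releasing and lifting.

{"op": "jog_arm", "data": {
  "series": [
    {"dx": 0, "dy": 0, "dz": 0.0008, "rx": 0, "ry": 0, "rz": 0, "gripper": 0.42},
    {"dx": 0, "dy": 0, "dz": 0, "rx": 0, "ry": 0, "rz": 0, "gripper": 0.6},
    {"dx": 0, "dy": 0, "dz": 0, "rx": 0, "ry": 0, "rz": 0, "gripper": 0.6},
    {"dx": 0, "dy": 0, "dz": 0, "rx": 0, "ry": 0, "rz": 0, "gripper": 0.6},
    {"dx": 0, "dy": 0, "dz": 0.01, "rx": 0, "ry": 0, "rz": 0, "gripper": 0.6},
    {"dx": 0, "dy": 0, "dz": 0.035, "rx": 0, "ry": 0, "rz": 0, "gripper": 0.6},
    {"dx": 0, "dy": 0, "dz": 0.045, "rx": 0, "ry": 0, "rz": 0, "gripper": 0.6},
    {"dx": 0, "dy": 0, "dz": 0, "rx": 0, "ry": 0, "rz": 0, "gripper": 0.5},
    {"dx": 0, "dy": 0, "dz": 0, "rx": 0, "ry": 0, "rz": 0, "gripper": 0.4}
  ]
}}

```text
t: 31.75
eef_pos: [495.0, 309.0, 109.7]
tcp_rot: [-1.569, 0.001, -1.695]
ft_force: [-0.9, 0.1, -0.3]
opening: 0.485
```

Run:
```python
from h import *
s=env.state(); im=env.read_camera("wrist")
cv2.imwrite("pics/w12.png",im[:,:,::-1]); print(s['t'],s['eef_pos'],np.degrees(s['tcp_rot']),s['ft_force'],s['opening'])
```

```text
31.75 [495.0434781  308.96715843 109.66251326] [-8.98813952e+01  7.19710980e-02 -9.71374354e+01] [-0.86951712  0.07958995 -0.31163951] 0.485401610231753
```

View pics/w12.png

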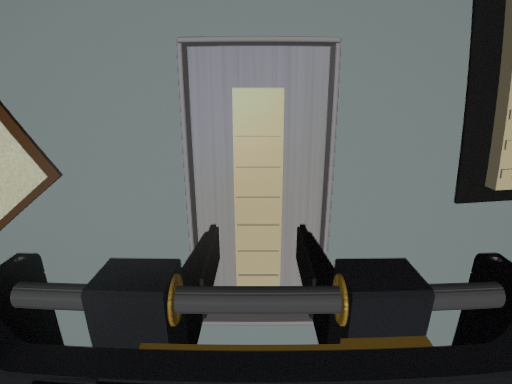

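The plate lies flat in the middle of the tray, plate x 233–284 inside the tray walls 188–330. Back to the straightedge.

{"op": "jog_arm", "data": {
  "series": [
    {"dx": 0.0101, "dy": -0.0334, "dz": 0, "rx": 0, "ry": 0, "rz": 0.42, "gripper": 0.4},
    {"dx": 0.0101, "dy": -0.0334, "dz": 0, "rx": 0, "ry": 0, "rz": 0.42, "gripper": 0.4},
    {"dx": 0.0101, "dy": -0.0334, "dz": 0, "rx": 0, "ry": 0, "rz": 0.42, "gripper": 0.4},
    {"dx": 0.0101, "dy": -0.0334, "dz": 0, "rx": 0, "ry": 0, "rz": 0.42, "gripper": 0.4},
    {"dx": 0.0101, "dy": -0.0334, "dz": 0, "rx": 0, "ry": 0, "rz": 0.42, "gripper": 0.4},
    {"dx": 0.0101, "dy": -0.0334, "dz": 0, "rx": 0, "ry": 0, "rz": 0.42, "gripper": 0.4},
    {"dx": 0.0101, "dy": -0.0334, "dz": 0, "rx": 0, "ry": 0, "rz": 0.42, "gripper": 0.4},
    {"dx": 0, "dy": 0, "dz": -0.02, "rx": 0, "ry": 0, "rz": 0, "gripper": 0.4},
    {"dx": 0, "dy": 0, "dz": 0, "rx": 0, "ry": 0, "rz": 0, "gripper": 0.4},
    {"dx": 0, "dy": 0, "dz": 0, "rx": 0, "ry": 0, "rz": 0, "gripper": 0.4}
  ]
}}

```text
t: 32.8
eef_pos: [564.8, 75.2, 87.4]
tcp_rot: [-1.573, -0.0, -1.644]
ft_force: [1.1, 0.3, 0.4]
opening: 0.398
```

Run:
```python
from h import *
s=env.state(); im=env.read_camera("wrist")
cv2.imwrite("pics/w13.png",im[:,:,::-1]); print(s['t'],s['eef_pos'],np.degrees(s['tcp_rot']),s['ft_force'],s['opening'])
```

```text
32.8 [564.81167838  75.21795927  87.41305936] [-9.01482411e+01 -1.54898153e-02 -9.41948350e+01] [1.11446925 0.28835274 0.43311863] 0.3978712191215677
```

View pics/w13.png

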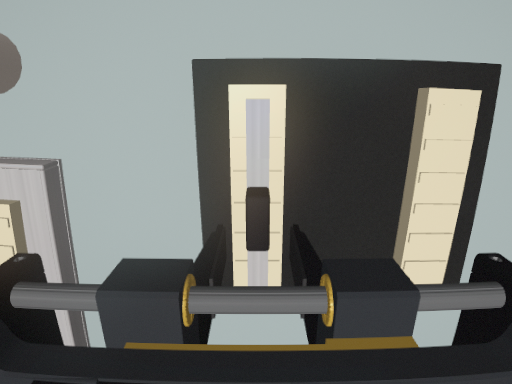

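The grip at (258,218) is between the fingers. Descending and gripping.

{"op": "jog_arm", "data": {
  "series": [
    {"dx": 0, "dy": 0, "dz": -0.025, "rx": 0, "ry": 0, "rz": 0, "gripper": 0.4},
    {"dx": 0, "dy": 0, "dz": -0.018, "rx": 0, "ry": 0, "rz": 0, "gripper": 0.4},
    {"dx": 0, "dy": 0, "dz": -0.003, "rx": 0, "ry": 0, "rz": 0, "gripper": 0.4},
    {"dx": 0, "dy": 0, "dz": 0, "rx": 0, "ry": 0, "rz": 0, "gripper": 0.4},
    {"dx": 0, "dy": 0, "dz": 0, "rx": 0, "ry": 0, "rz": 0, "gripper": 0.4}
  ]
}}

```text
t: 33.35
eef_pos: [565.9, 75.3, 43.3]
tcp_rot: [-1.57, 0.0, -1.644]
ft_force: [-0.4, 0.1, 0.8]
opening: 0.395
```

{"op": "jog_arm", "data": {
  "series": [
    {"dx": 0, "dy": 0, "dz": -0.0025, "rx": 0, "ry": 0, "rz": 0, "gripper": 0.4},
    {"dx": 0, "dy": 0, "dz": 0, "rx": 0, "ry": 0, "rz": 0, "gripper": 0.1},
    {"dx": 0, "dy": 0, "dz": 0, "rx": 0, "ry": 0, "rz": 0, "gripper": 0.1},
    {"dx": 0, "dy": 0, "dz": 0, "rx": 0, "ry": 0, "rz": 0, "gripper": 0.1},
    {"dx": 0, "dy": 0, "dz": 0, "rx": 0, "ry": 0, "rz": 0, "gripper": 0.1},
    {"dx": 0, "dy": 0, "dz": 0, "rx": 0, "ry": 0, "rz": 0, "gripper": 0.1},
    {"dx": 0, "dy": 0, "dz": 0, "rx": 0, "ry": 0, "rz": 0, "gripper": 0.1}
  ]
}}

```text
t: 34.05
eef_pos: [565.5, 75.0, 39.9]
tcp_rot: [-1.571, -0.0, -1.644]
ft_force: [-0.3, -1.0, 3.4]
opening: 0.167
```

{"op": "jog_arm", "data": {
  "series": [
    {"dx": 0, "dy": 0, "dz": 0.01, "rx": 0, "ry": 0, "rz": 0, "gripper": 0.1},
    {"dx": 0, "dy": 0, "dz": 0.035, "rx": 0, "ry": 0, "rz": 0, "gripper": 0.1},
    {"dx": 0, "dy": 0, "dz": 0.035, "rx": 0, "ry": 0, "rz": 0, "gripper": 0.1},
    {"dx": -0.0112, "dy": -0.0366, "dz": 0, "rx": 0, "ry": 0, "rz": 1.38, "gripper": 0.1},
    {"dx": -0.0112, "dy": -0.0366, "dz": 0, "rx": 0, "ry": 0, "rz": 1.38, "gripper": 0.1},
    {"dx": -0.0112, "dy": -0.0366, "dz": 0, "rx": 0, "ry": 0, "rz": 1.38, "gripper": 0.1},
    {"dx": -0.0112, "dy": -0.0366, "dz": 0, "rx": 0, "ry": 0, "rz": 1.38, "gripper": 0.1},
    {"dx": -0.0112, "dy": -0.0366, "dz": 0, "rx": 0, "ry": 0, "rz": 1.38, "gripper": 0.1},
    {"dx": -0.0112, "dy": -0.0366, "dz": 0, "rx": 0, "ry": 0, "rz": 1.38, "gripper": 0.1}
  ]
}}

```text
t: 34.95
eef_pos: [497.6, -145.9, 120.3]
tcp_rot: [-1.571, -0.0, -1.499]
ft_force: [0.5, -0.2, -2.4]
opening: 0.167
```

{"op": "jog_arm", "data": {
  "series": [
    {"dx": -0.0113, "dy": -0.0366, "dz": 0, "rx": 0, "ry": 0, "rz": 1.38, "gripper": 0.1},
    {"dx": -0.0113, "dy": -0.0366, "dz": 0, "rx": 0, "ry": 0, "rz": 1.38, "gripper": 0.1},
    {"dx": -0.0113, "dy": -0.0366, "dz": 0, "rx": 0, "ry": 0, "rz": 1.38, "gripper": 0.1},
    {"dx": -0.0113, "dy": -0.0366, "dz": 0, "rx": 0, "ry": 0, "rz": 1.38, "gripper": 0.1},
    {"dx": -0.0113, "dy": -0.0366, "dz": 0, "rx": 0, "ry": 0, "rz": 1.38, "gripper": 0.1},
    {"dx": 0, "dy": 0, "dz": 0, "rx": 0, "ry": 0, "rz": 0, "gripper": 0.1},
    {"dx": 0, "dy": 0, "dz": 0, "rx": 0, "ry": 0, "rz": 0, "gripper": 0.1}
  ]
}}

```text
t: 35.65
eef_pos: [441.2, -328.0, 119.9]
tcp_rot: [-1.571, 0.0, -1.381]
ft_force: [-0.3, 0.4, -2.6]
opening: 0.17
```

Run:
```python
from h import *
s=env.state(); im=env.read_camera("wrist")[:,:,::-1].copy()
cv2.imwrite("pics/w14.png",im); print(s['t'],s['eef_pos'],np.degrees(s['tcp_rot']),s['ft_force'],s['opening'])
h,sa,v=[x.astype(int) for x in cv2.split(cv2.cvtColor(im,cv2.COLOR_BGR2HSV))]
m=(sa>110)&(h<22); m[255:]=0
print(rect("wrist",m,16,s,1))
```

```text
35.65 [ 441.22930575 -328.01149714  119.92370503] [-9.00103555e+01  1.75318988e-02 -7.91320042e+01] [-0.25557643  0.41507026 -2.56870956] 0.16958984513778652
[[466.3, -322.6, 150.4, 59.4, 10.9, [257.0, 147.0]]]
```

View pics/w14.png

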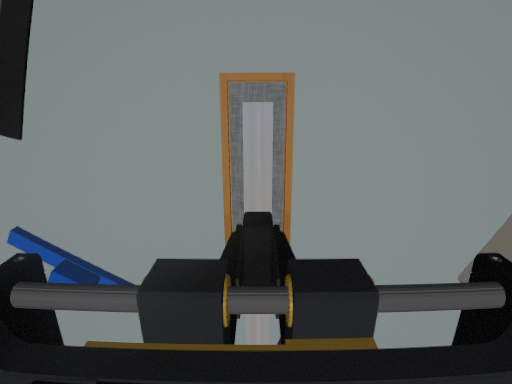

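The bar is aligned with the case (case x 221–294, bar 243–273), whose middle is (441.9,-327.3). Lowering.

{"op": "jog_arm", "data": {
  "series": [
    {"dx": 0.0006, "dy": 0.0005, "dz": -0.035, "rx": 0, "ry": 0, "rz": 0, "gripper": 0.1},
    {"dx": 0, "dy": 0, "dz": -0.033, "rx": 0, "ry": 0, "rz": 0, "gripper": 0.1},
    {"dx": 0, "dy": 0, "dz": -0.014, "rx": 0, "ry": 0, "rz": 0, "gripper": 0.1},
    {"dx": 0, "dy": 0, "dz": -0.004, "rx": 0, "ry": 0, "rz": 0, "gripper": 0.1},
    {"dx": 0, "dy": 0, "dz": 0, "rx": 0, "ry": 0, "rz": 0, "gripper": 0.1},
    {"dx": 0, "dy": 0, "dz": -0.0015, "rx": 0, "ry": 0, "rz": 0, "gripper": 0.1},
    {"dx": 0, "dy": 0, "dz": 0, "rx": 0, "ry": 0, "rz": 0, "gripper": 0.1}
  ]
}}

```text
t: 36.4
eef_pos: [442.8, -327.1, 33.1]
tcp_rot: [-1.57, -0.001, -1.379]
ft_force: [-0.8, 0.2, -2.2]
opening: 0.166
```

{"op": "jog_arm", "data": {
  "series": [
    {"dx": 0, "dy": 0, "dz": -0.001, "rx": 0, "ry": 0, "rz": 0, "gripper": 0.1},
    {"dx": 0, "dy": 0, "dz": 0, "rx": 0, "ry": 0, "rz": 0, "gripper": 0.1}
  ]
}}

```text
t: 36.6
eef_pos: [442.4, -327.2, 31.6]
tcp_rot: [-1.57, -0.001, -1.379]
ft_force: [0.4, -0.3, -2.0]
opening: 0.166
```

{"op": "jog_arm", "data": {
  "series": [
    {"dx": 0, "dy": 0, "dz": -0.001, "rx": 0, "ry": 0, "rz": 0, "gripper": 0.1},
    {"dx": 0, "dy": 0, "dz": 0, "rx": 0, "ry": 0, "rz": 0, "gripper": 0.1}
  ]
}}

```text
t: 36.8
eef_pos: [442.3, -327.1, 30.3]
tcp_rot: [-1.571, -0.0, -1.379]
ft_force: [0.1, 0.4, -2.1]
opening: 0.166
```

{"op": "jog_arm", "data": {
  "series": [
    {"dx": 0, "dy": 0, "dz": -0.0008, "rx": 0, "ry": 0, "rz": 0, "gripper": 0.1},
    {"dx": 0, "dy": 0, "dz": 0, "rx": 0, "ry": 0, "rz": 0, "gripper": 0.1}
  ]
}}

```text
t: 37.0
eef_pos: [442.4, -327.2, 29.9]
tcp_rot: [-1.571, -0.0, -1.379]
ft_force: [-2.1, 0.3, 5.3]
opening: 0.163
```

The bar is on the case floor. Releasing and lifting clear.

{"op": "jog_arm", "data": {
  "series": [
    {"dx": 0, "dy": 0, "dz": 0.0006, "rx": 0, "ry": 0, "rz": 0, "gripper": 0.17},
    {"dx": 0, "dy": 0, "dz": 0, "rx": 0, "ry": 0, "rz": 0, "gripper": 0.3},
    {"dx": 0, "dy": 0, "dz": 0, "rx": 0, "ry": 0, "rz": 0, "gripper": 0.3},
    {"dx": 0, "dy": 0, "dz": 0, "rx": 0, "ry": 0, "rz": 0, "gripper": 0.4},
    {"dx": 0, "dy": 0, "dz": 0.01, "rx": 0, "ry": 0, "rz": 0, "gripper": 0.5},
    {"dx": 0, "dy": 0, "dz": 0.035, "rx": 0, "ry": 0, "rz": 0, "gripper": 0.5},
    {"dx": 0, "dy": 0, "dz": 0.05, "rx": 0, "ry": 0, "rz": 0, "gripper": 0.5},
    {"dx": 0, "dy": 0, "dz": 0.04, "rx": 0, "ry": 0, "rz": 0, "gripper": 0.5},
    {"dx": 0, "dy": 0, "dz": 0, "rx": 0, "ry": 0, "rz": 0, "gripper": 0.5},
    {"dx": 0, "dy": 0, "dz": 0, "rx": 0, "ry": 0, "rz": 0, "gripper": 0.5}
  ]
}}

```text
t: 38.0
eef_pos: [442.4, -327.1, 166.2]
tcp_rot: [-1.57, -0.002, -1.379]
ft_force: [-0.1, -0.3, -0.4]
opening: 0.498
```

Run:
```python
from h import *
s=env.state(); w=env.read_camera("wrist")[:,:,::-1].copy(); t=env.read_camera("top")[:,:,::-1].copy()
print(s['t'],s['eef_pos'],s['ft_force'],s['opening'])
cv2.imwrite("pics/w15.png",w); cv2.imwrite("pics/t15.png",t)
h,sa,v=[x.astype(int) for x in cv2.split(cv2.cvtColor(t,cv2.COLOR_BGR2HSV))]
m=(v>170)&(sa>25)&(h<40); m[:138]=0; m[250:]=0; m[:,:120]=0; m[:,290:]=0
print(rect("top",m,20,n=3))
```

```text
38.0 [ 442.42083939 -327.13105743  166.1681044 ] [-0.14112096 -0.34456609 -0.39635692] 0.4976009997861916
[[554.1, -64.5, 179.8, 40.0, -4.9, [270.0, 176.0]], [493.1, 309.7, 181.1, 40.7, -7.1, [145.0, 199.0]], [564.7, 75.1, 178.9, 39.7, -4.3, [223.0, 174.0]]]
```

View pics/w15.png

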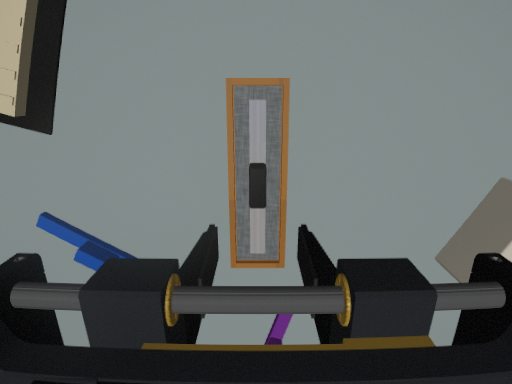

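View pics/t15.png

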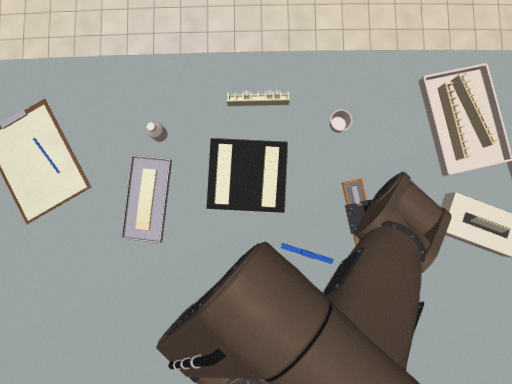

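The straightedge lies in its case (wrist view, bar from (258,100) to (258,254), inside the rim). The warped plate is in the tray at top (146,199), and the flat ones are unmoved at (223,174) and (270,176). Handing in.

```bash
python3 -c "
from cell import env
print(env.job_done(), env.state()['t'])"
```

```text
the job is handed in; nothing more can be done
the job is handed in; nothing more can be done
```

The middle plate (lane_2) was the warped one. It now lies flat in the steel tray, and the straightedge is back in its wooden case. I handed the job in after 38 s of the allowed 72 s; no verdict is reported.

- **lane_1 (flat):** pressed at both ends, it held at 43.5 mm TCP height. My presses here reached 13–16 N, firmer than the 5–10 N you describe.
- **lane_2 (warped):** both ends gave way in the same manner, from about 43.2 to 41.9 mm as the force rose to 12 N. In the wrist picture of the −x press, the grip shifted by about 0.03 rad towards the pressed end and came back when I let go.
- **lane_3 (flat):** it held at 41.3 mm, the height expected from where the straightedge was laid. I pressed only the +x end of this plate.

I parked the straightedge on lane_3 while I moved the warped plate, so the plate went to the tray before the straightedge went back.

In the last pictures, the warped plate is near the middle of the tray (493, 310). The two flat plates are within 1 mm of their first measured positions, and the straightedge is inside the case rim. The arm was clear of everything, with the measured force near zero. No check disagreed.

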